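# Tag out the belt head, then hold its tensioner arm back for the new belt

### The arm

A 6-joint arm with a two-finger parallel gripper is mounted at the origin on a cart in front of the work surface, level with it; the furniture and walls round the work are solid. World frame = base frame: x ahead of the robot, y to its left, z up, the work surface at z = 0. Lengths are in m, angles in rad, forces in N, time in s.
With the tool pointing down it reaches from about 0.25 to 0.725 m from the base axis. Payload 4 kg.
Tool frame: the origin (TCP) lies midway between the tips of the shut fingers; the grasp point (between the pads) lies 19 mm behind it; z points along the fingers, y is the direction in which the jaws open and shut (so a half turn about z gives the same grasp; the last joint's range is limited). The gripper opens to 85 mm and grips with 20 to 120 N. Pads are 22 mm wide; open, the fingers measure 114 mm over their backs; the gripper's body (76 mm by 85 mm) begins 54 mm behind the grasp point. The pads swing forward as they close: fully open they stand 13 mm farther back than shut.
Start: joints at [-1.252, 0.241, 0.005, 1.335, 0, 1.571], TCP at [0.157, -0.475, 0.204] pointing down, gripper open.
Joint ranges: [-2.72, 2.72], [-1.05, 1.87], [-1.09, 1.28], [-1.99, 2.15], [-1.42, 1.44], [-3.14, 3.14]. Speed limits (rad/s): [2.79, 2.79, 3.14, 3.14, 3.14, 3.14].

### API

Orientations are given as a unit quaternion [x, y, z, w].
In Python, from workcell import monitor, cams, order gives the robot as it stands.
- The arm moves only by the tool send_rows, never from a script. Its argument "moves" is a list of rows, each a list of 4 numbers: the shift along the tool's x, y, z as a fraction of full scale, then the turn about the tool's z as a fraction of full scale. A call has 1 to 20 rows; each row shifts and turns the commanded pose from where the row before left it, along the tool's axes as they then stand; what a row does not reach is not made up. Full scale, the value 1, is 100 cm for a shift and 0.1 rad for a turn. A row lasts 1/10 s, in which the tool goes at most 50 mm and 8.59 degrees, less where a joint would pass 70% of its speed; a pose out of reach is approached as far as the arm can. A call with a number of a shift or a turn outside -1 to 1 is refused whole. A call with a gripper value outside its range is refused whole. "claw" is the gripper's target within -1 to 1 (fully open at 1, half-way at 0, shut at -1), set as the call begins (left out, the last holds). The fingers move at their own pace and stop on an object; the grip force is fixed at half the most. Time passes only in rows, so rows that do not move let the fingers close. It gives the time, the measured TCP pose, the force and the opening at its end, in the units of the state.
- monitor.get_obs(): the state, without advancing time (a new reading comes with each control period).
- cams.camera(name): name is "side" or "top"; returns (picture, depth): 384x512x3 uint8, blue, green, red; 384x512 float32, m along the optical axis (not along the pixel's ray), 0 where there is no reading.
- cams.camera_info(name): a dict with "intrinsics" (3x3 intrinsics, pixels), "T" (4x4, takes a point from camera to world coordinates). Camera axes: x right, y up, looking along -z (the intrinsics and any distortion apply to the point x, -y, -z); pixel columns grow to the right and rows downward; lengths in m; the calibration is good to about 2 mm. A picture is of the moment at which its call begins. camera_info takes no time and is no camera call.
- order.job_done(): hands the job in, once; it reports no verdict.
The state is a dict: "clock": time; "joint_pos": joint angles; "joint_vel": joint speeds; "tau": joint torques, N m; "eef_pos": TCP position; "tool_rot": TCP orientation; "ft_force": force on the tool from outside, world axes, zero at the start; "ft_torque": the same for the moment, N m; "grip_width": finger opening in m.
Only numpy, scipy, OpenCV 4.12 (cv2) and the standard library are available. Lean on these libraries where they do the work, as an engineer would, in place of code of your own. Each camera call takes 0.05 s, during which the arm holds its last target.

### The job

Get the small belt head ready for a new belt. First squeeze the sprung tag clip open, push its jaws well onto the free upright edge of the steel tag plate at the side of the head and let go, so that it stays clamped on the plate; only then swing the tensioner arm by its roller against its spring, towards the front of the head, all the way to its stop. Finish while still holding the arm firmly at the stop with the clip still in place, and leave the side cutters, the tape roll and the jar where they are.

Things in the scene. Friction and masses are not known exactly. Their poses are not given: they have to be found in the camera images.
- clip_grip (a point): Grip point of the sprung tag clip: midway between its two finger levers, half-way up (12 mm above the clip's underside), 31 mm behind the pivot pin. x along the clip to the jaws, y across the levers, z up. At rest the levers splay: 40 mm over their outsides here, 49 mm at their rear ends (45 mm behind the pin). Squeezed fully across y (about 9 N) they are parallel, 20 mm over the outsides.
- clip_tip (a point): Front end of the clip's jaws, midway between them, half-way up; 67 mm in front of the grip point along the clip's x. Squeezing the levers fully opens the jaws to 23 mm; let go, they spring shut. The rubber jaw pads reach 14 mm back from here; the space between the jaws is clear to 25 mm back.
- tag_clip: The clip as a whole, like a small clothes peg lying on its side on the worktop: two aluminium levers, 24 mm high, 82 mm long, on a steel pivot pin, with black rubber jaw pads and a brass tag 30 x 30 mm (top at 31 mm) on the outside of the left jaw; about 80 g. Origin on the pin at the underside; x to the jaws, z up.
- jaw_l: Left (+y) lever of the clip: finger lever, jaw and brass tag in one piece, turning about the pin. Origin on the pin at the underside.
- jaw_r: Right (-y) lever of the clip, the mirror image without the tag. Origin on the pin at the underside.
- tag_plate: Upright steel plate 4 mm thick jutting 37 mm out from the left side of the belt head's base, 3 to 49 mm above the worktop. Origin at worktop height under its free upright edge; x straight out from the head (the plate lies at x = -44 to 0 mm), y across its thickness. The clip goes on towards -x, a jaw on each face; keep its jaw ends within 25 mm of the edge, clear of the foot.
- belt_head: The belt head, fixed: grey base plate 170 (x) x 205 (y) x 12 mm with two aluminium pulleys at the back (tops below 48 mm), a pivot post with coil spring, two steel stop posts (tops at 38 mm) and the tensioner arm. Origin on the worktop near its middle; x points to its back, -x is its front, y to its left.
- pivot (a point): On the vertical axis of the tensioner arm's pivot, 52 mm above the worktop (level with the roller's middle).
- roller (a point): Middle of the black roller standing on the free end of the tensioner arm: upright cylinder 22 mm in diameter, 37 to 66 mm above the worktop (its steel cap to 69 mm), 85 mm from the pivot axis; it is solid with the arm and does not spin.
- cage_arm: The tensioner arm: steel bar 16 mm wide, 30 to 36 mm above the worktop, with the roller on its end. Origin on the pivot axis at worktop height, x along the arm to the roller.
- tensioner (a joint): Angle of the tensioner arm, rad. 0 = at rest, where its spring holds it, reaching to the right of the head; it grows as the roller swings clockwise seen from above, towards the head's front, to the stop at 1.05. The spring takes 3 N at the roller to start and 7 N at the stop, and swings the arm back when it is let go.
- hanger_rods: Obstacle, part of the room: two fixed rods 20 mm thick side by side, level, running away from the robot overhead, from 0.23 to 1.04 m ahead of it, at about 0.35 to 0.42 m to its left and 0.45 to 0.50 m above the worktop; all the work lies to the right of them. Origin midway along them.
- side_cutters: Bystander: side cutters with blue grips lying flat in front of the head, 49 x 106 x 12 mm; origin at the middle of the underside.
- tape_roll: Bystander: small roll of tape lying flat, 48 mm across, 12 mm high; origin at the middle of the underside.
- powder_jar: Bystander: glass jar with a brass-coloured lid, 45 mm across, 53 mm high; origin at the middle of the underside.

How it is judged:
On the way, in this order (a step that is already met when the one before it is completed fails the run):
1. the tag clip is clamped on the tag plate's edge and let go (x of clip_tip in the frame of tag_plate below -0.008 m and contact force between each of jaw_l, jaw_r and tag_plate above 1 N and contact force between the fingers and tag_clip below 0.1 N), for 0.2 s.
2. the tensioner arm is held at its stop (value of joint tensioner above 0.97 rad and contact force between the fingers and cage_arm above 2.5 N), for 0.2 s.
At the end, for the whole second after the job is handed in: The clip, untouched by the gripper, is clamped with each jaw pressing on the tag plate by more than 1 N and its jaw ends at least 8 mm in from the free edge; the tensioner arm stands at its stop (at least 0.97 of 1.05 rad), and the fingers hold it there, pressing with more than 2.5 N (all of step 1 and all of step 2 and contact force between cage_arm and tag_clip below 0.5 N); the arm keeps its last pose, push and grip.
It fails at once if the tensioner arm was swung before the clip was on the plate (value of joint tensioner above 0.25 rad and not (x of clip_tip in the frame of tag_plate below -0.008 m and contact force between each of jaw_l, jaw_r and tag_plate above 1 N)).
It fails at once if a bystander was moved by more than 30 mm (distance of any of side_cutters, tape_roll, powder_jar from where it was at the start of the episode above 0.03 m).
It also fails if it takes over 58 s, if anything falls off the work surface, if the arm or the gripper's body presses on something with over 40 N, if the wrist force passes 120 N, or if a joint passes its speed limit or range.

## Working session

There is one attempt and no reset: what is moved stays moved. The work goes in short steps, Python scripts to look and compute and a tool call to move; the robot and the scene stay as the last step left them, time stands still between calls to the robot, and variables do not carry over. Pictures are saved under pics/ and viewed, and the job is handed in when it is done.

Besides the shell and the picture viewer there is one more tool, called as name(argument=value, ...), one argument or row to a line, values as JSON. send_rows: Moves the arm, as the interface text tells. Its arguments: {"type":"object","properties":{"moves":{"type":"array","items":{"type":"array","items":{"type":"number","minimum":-1,"maximum":1}}},"claw":{"type":"number"}},"required":["moves"]}

```bash
mkdir -p pics; ls
python3 - <<'E'
from workcell import monitor,cams
import cv2,numpy as np
print(monitor.get_obs())
for n in("top","side"):
    p,d=cams.camera(n); cv2.imwrite(f"pics/{n}0.png",p); np.savez(f"pics/{n}0.npz",p=p,d=d)
    print(n,cams.camera_info(n))
E
```

```text
pics
{'clock': 0.0, 'joint_pos': array([-1.25198946e+00,  2.41412219e-01,  3.69892388e-03,  1.33516897e+00,
       -2.23846387e-05,  1.57080214e+00]), 'joint_vel': array([0.00101874, 0.00067113, 0.00140255, 0.00022066, 0.00024515,
       0.0004938 ]), 'tau': array([-1.39629587e-04, -3.72317255e+01,  2.52408028e+01,  1.70570507e-02,
       -5.41043323e-05,  3.49292158e-06]), 'eef_pos': array([ 0.15649397, -0.47415328,  0.20330372]), 'tool_rot': array([ 9.87322074e-01,  1.58726287e-01, -1.76602635e-04, -1.02796660e-03]), 'ft_force': array([-0.17482978,  0.52635823, -0.1398859 ]), 'ft_torque': array([ 0.04607014,  0.06944044, -0.03296203]), 'grip_width': 0.08520679089819211}
top {'intrinsics': array([[456.80677499,   0.        , 260.43827027],
       [  0.        , 456.80677499, 186.40589985],
       [  0.        ,   0.        ,   1.        ]]), 'T': array([[ 1.02503219e-01,  9.74262893e-01, -2.00760819e-01,
         2.09218608e-01],
       [-9.94732588e-01,  1.00310388e-01, -2.10927749e-02,
         7.33411874e-02],
       [-4.11512164e-04,  2.01865406e-01,  9.79413186e-01,
         1.67295161e+00],
       [ 0.00000000e+00,  0.00000000e+00,  0.00000000e+00,
         1.00000000e+00]])}
side {'intrinsics': array([[476.58113101,   0.        , 250.8907912 ],
       [  0.        , 476.58113101, 198.66757904],
       [  0.        ,   0.        ,   1.        ]]), 'T': array([[-0.25607455,  0.37015764, -0.89297769, -0.58981898],
       [-0.96654359, -0.08389342,  0.2423951 ,  0.40762295],
       [ 0.01480944,  0.92517307,  0.37925647,  0.74334995],
       [ 0.        ,  0.        ,  0.        ,  1.        ]])}
```

View pics/top0.png

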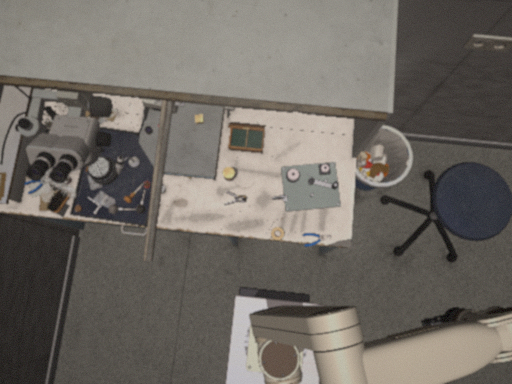

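View pics/side0.png

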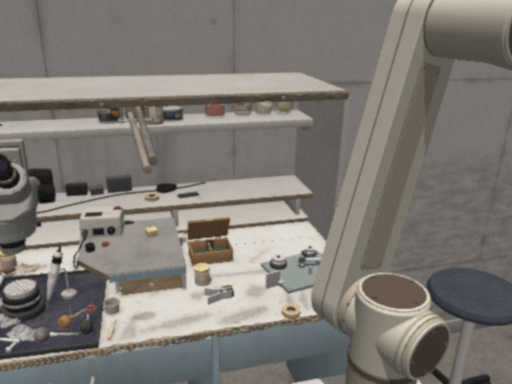

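The top view shows the clip near (236,198), the head near (310,187), the jar at (230,173), the tape at (277,233) and the cutters at (312,240). I'll enlarge both views next.

Run:
```python
import cv2,numpy as np
a=np.load('pics/top0.npz')['p'][150:255,210:360]
cv2.imwrite('pics/topz.png',cv2.resize(a,None,fx=5.3,fy=5.3,interpolation=cv2.INTER_CUBIC))
a=np.load('pics/side0.npz')['p'][230:330,190:330]
cv2.imwrite('pics/sidez.png',cv2.resize(a,None,fx=5.6,fy=5.6,interpolation=cv2.INTER_CUBIC))
```

```text
(no output)
```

View pics/topz.png

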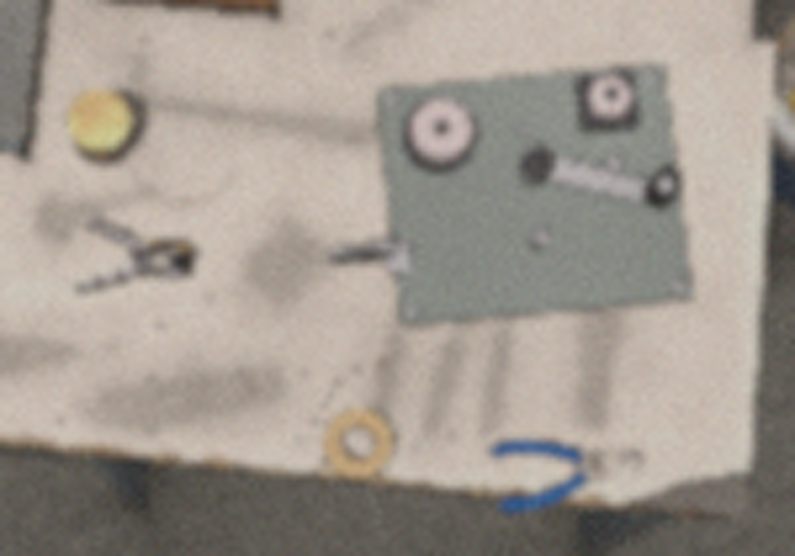

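View pics/sidez.png

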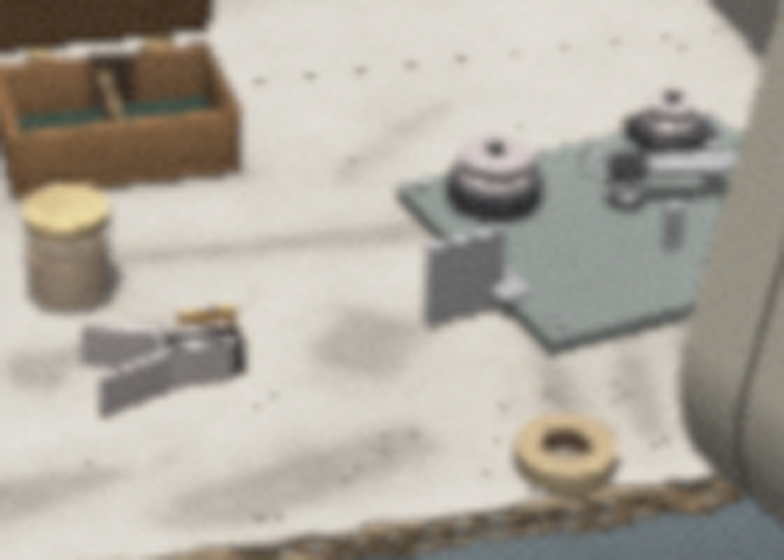

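```bash
cat > h.py <<'E'
import numpy as np,cv2
from workcell import monitor,cams
def ray(n,u,v):
    i=cams.camera_info(n);K=i['intrinsics'];T=i['T']
    d=np.array([(u-K[0,2])/K[0,0],-(v-K[1,2])/K[1,1],-1.])
    return T[:3,3],T[:3,:3]@d
def onz(n,u,v,z):
    o,d=ray(n,u,v);return o+d*(z-o[2])/d[2]
def proj(n,p):
    i=cams.camera_info(n);K=i['intrinsics'];T=i['T']
    q=T[:3,:3].T@(np.array(p)-T[:3,3]);return np.array([K[0,0]*q[0]/-q[2]+K[0,2],K[1,1]*q[1]/q[2]+K[1,2]])
def tz(u,v,z,f=5.3,x0=210,y0=150): return onz('top',(u+.5)/f-.5+x0,(v+.5)/f-.5+y0,z)
def sz(u,v,z,f=5.6,x0=190,y0=230): return onz('side',(u+.5)/f-.5+x0,(v+.5)/f-.5+y0,z)
E
python3 - <<'E'
from h import *
np.set_printoptions(precision=4,suppress=True)
P=lambda n,p:print(n,p)
P('lever l T',tz(90,220,.024));P('lever r T',tz(80,290,.024));P('tip T',tz(193,258,.024))
P('lever l S',sz(83,328,.024));P('lever r S',sz(101,376,.024));P('tip S',sz(243,340,.024));P('tip bot S',sz(243,370,.0))
P('plate T',tz(331,257,.049));P('plate root T',tz(395,250,.049))
P('plate S',sz(427,246,.049));P('plate root S',sz(502,234,.049));P('plate bot S',sz(428,326,.003))
for n,c in dict(bl=(380,88),br=(664,66),fr=(691,297),fl=(403,325)).items(): P(n,tz(*c,.012))
for n,c in dict(bl=(400,192),fl=(552,350)).items(): P(n+'S',sz(*c,.012))
P('pivot',tz(538,165,.05));P('roller top',tz(664,185,.069));P('stop',tz(541,238,.038));P('jar',tz(100,122,.053));P('tape',tz(357,442,.012));
P('pulley',tz(610,95,.045))
d=np.load('pics/top0.npz')['d'];print(d[190:206,225:250])
E
```

```text
lever l T [0.5169 0.2309 0.024 ]
lever r T [0.4673 0.232  0.024 ]
tip T [0.4976 0.1569 0.024 ]
lever l S [0.511  0.2359 0.024 ]
lever r S [0.4685 0.2345 0.024 ]
tip S [0.4826 0.1626 0.024 ]
tip bot S [0.4926 0.1603 0.    ]
plate T [0.5036 0.0622 0.049 ]
plate root T [0.5129 0.0193 0.049 ]
plate S [0.5056 0.0638 0.049 ]
plate root S [0.5078 0.0239 0.049 ]
plate bot S [0.5044 0.0623 0.003 ]
bl [0.6346 0.0393 0.012 ]
br [ 0.6712 -0.1593  0.012 ]
fr [ 0.5078 -0.1895  0.012 ]
fl [0.4678 0.0077 0.012 ]
blS [0.6209 0.0438 0.012 ]
flS [0.4565 0.0134 0.012 ]
pivot [ 0.5817 -0.0728  0.05  ]
roller top [ 0.5723 -0.1571  0.069 ]
stop [ 0.5335 -0.0801  0.038 ]
jar [0.5804 0.2294 0.053 ]
tape [0.3838 0.0317 0.012 ]
pulley [ 0.6375 -0.1189  0.045 ]
[[1.7142 1.7062 1.7063 1.709  1.7107 1.7082 1.7111 1.7098 1.708  1.7032
  1.7039 1.6999 1.706  1.709  1.7052 1.7114 1.6976 1.7069 1.7131 1.7039
  1.7108 1.7118 1.7007 1.7035 1.7085]
 [1.7081 1.6852 1.7112 1.7021 1.6981 1.7094 1.7051 1.703  1.7004 1.7055
  1.7051 1.6917 1.7142 1.6998 1.7008 1.7053 1.7016 1.6979 1.6997 1.7039
  1.7008 1.7126 1.7156 1.7123 
[... 1854 characters left out ...]
73 1.6693 1.6746 1.6693 1.6781 1.6839 1.6922
  1.7008 1.702  1.7055 1.7001 1.6965 1.702  1.6898 1.6858 1.6962 1.6982
  1.6919 1.6991 1.7047 1.7002 1.7012]
 [1.6763 1.6702 1.6749 1.6662 1.6833 1.6836 1.6916 1.6962 1.7001 1.6977
  1.6963 1.6928 1.6908 1.6941 1.689  1.6992 1.686  1.6992 1.6976 1.6947
  1.6966 1.6974 1.6911 1.6985 1.6973]
 [1.6711 1.6815 1.6802 1.684  1.6919 1.701  1.7032 1.6915 1.6933 1.6945
  1.6947 1.6894 1.6946 1.6966 1.6987 1.7002 1.6907 1.6975 1.6956 1.6946
  1.7033 1.7043 1.694  1.7005 1.7025]
 [1.6927 1.6966 1.6901 1.6973 1.6992 1.6944 1.6968 1.6967 1.6946 1.6985
  1.6964 1.6958 1.6935 1.696  1.6971 1.6917 1.6994 1.6916 1.6981 1.693
  1.6968 1.696  1.6955 1.6976 1.693 ]]
```

Run:
```python
from h import *
np.set_printoptions(precision=4,suppress=True)
for n in('top','side'):
    f=np.load(f'pics/{n}0.npz');d=f['d'];p=f['p']
    i=cams.camera_info(n);K=i['intrinsics'];T=i['T']
    v,u=np.mgrid[:384,:512]
    X=np.stack([(u-K[0,2])/K[0,0]*d,-(v-K[1,2])/K[1,1]*d,-d],-1)@T[:3,:3].T+T[:3,3]
    R=(d>0)&(X[...,0]>.43)&(X[...,0]<.55)&(X[...,1]>.11)&(X[...,1]<.27)
    b=R&(X[...,2]<.05)
    A=np.c_[X[b][:,:2],np.ones(b.sum())];z=X[b][:,2]
    print(n,'table med z',np.median(z))
    m=(R&(X[...,2]-np.median(z)>.012)).astype(np.uint8)
    k,l,s,c=cv2.connectedComponentsWithStats(m)
    j=1+np.argmax(s[1:,4]);m=l==j
    print(s[j])
    uu,vv=u[m],v[m]
    # cast onto z=.024 
    q=np.array([onz(n,a,b,.024)[:2] for a,b in zip(uu,vv)])
    print('min/max',q.min(0),q.max(0),'mean',q.mean(0))
    r=cv2.minAreaRect(q.astype(np.float32)*1000);print(r)
    H=255*m.astype(np.uint8)
    g=cv2.resize(p,None,fx=1,fy=1).copy();g[m]=(0,0,255)
    x0,y0,w,h=s[j][:4];cr=np.hstack([p[y0-10:y0+h+10,x0-10:x0+w+10],g[y0-10:y0+h+10,x0-10:x0+w+10]])
    cv2.imwrite(f'pics/m_{n}.png',cv2.resize(cr,None,fx=8,fy=8,interpolation=cv2.INTER_NEAREST));print(x0-10,y0-10)
```

```text
top table med z -0.0006672736397914658
[225 191  21  14  86]
min/max [0.4686 0.1595] [0.5171 0.2331] mean [0.4936 0.1925]
((494.1531066894531, 196.00006103515625), (48.52264404296875, 72.46307373046875), 2.074714183807373)
215 181
side table med z -0.0002823424264701835
[204 284  30  17 245]
min/max [0.4535 0.161 ] [0.5152 0.2387] mean [0.4873 0.1993]
((485.0956115722656, 199.918701171875), (58.43928527832031, 81.38793182373047), 3.615488290786743)
194 274
```

View pics/m_top.png

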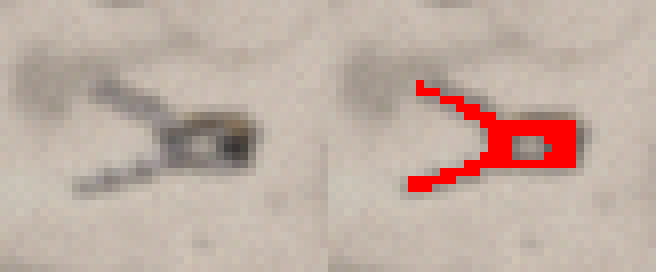

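View pics/m_side.png

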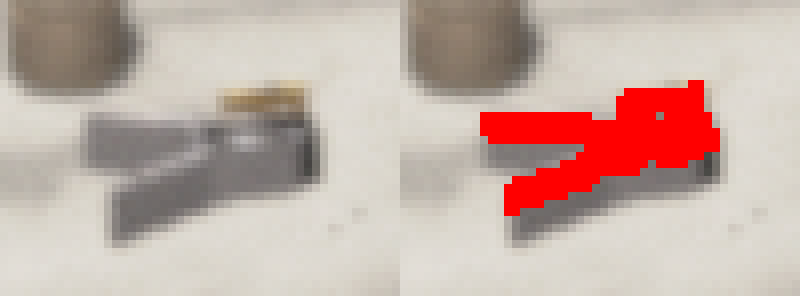

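Head yaw comes out at about 10.5°, and the plate's free edge is at about (0.504, 0.063). The clip grip point is at about (0.492, 0.222), with the clip heading about -88.5°. I'll move above the clip first.

send_rows(
  moves=[
    [0.03,-0.031,0,0],
    [0.03,-0.031,0,0],
    [0.03,-0.031,0,0],
    [0.03,-0.031,0,0],
    [0.03,-0.031,0,0],
    [0.03,-0.031,0,0],
    [0.03,-0.031,0,0],
    [0.03,-0.031,0,0],
    [0.03,-0.031,0,0],
    [0.03,-0.031,0,0],
    [0.03,-0.031,0,0],
    [0.03,-0.031,0,0],
    [0.03,-0.031,0,0],
    [0.03,-0.031,0,0],
    [0.03,-0.031,0,0],
    [0.03,-0.031,0,0],
    [0.03,-0.031,0,0],
    [0.026,-0.029,0,0],
    [0,0,0,0],
    [0,0,0,0],
  ],
  claw=0.4,
)

```text
clock: 2.1
eef_pos: [0.4995, 0.1957, 0.2034]
tool_rot: [0.984, 0.179, -0.003, -0.011]
ft_force: [-0.6, 0.7, -0.2]
grip_width: 0.0596
```

send_rows(
  moves=[
    [0,0,0,-0.98],
    [0,0,0,-0.98],
    [0,0,0,-0.98],
    [0,0,0,-0.98],
    [0,0,0,-0.98],
    [0,0,0,-0.98],
    [0,0,0,-0.98],
    [0,0,0,-0.98],
    [0,0,0,-0.98],
    [0,0,0,-0.98],
    [0,0,0,-0.98],
    [0,0,0,-0.98],
    [0,0,0,-0.98],
    [0,0,0,0],
    [0,0,0,0],
  ],
)

```text
clock: 3.6
eef_pos: [0.4995, 0.1949, 0.2048]
tool_rot: [0.685, 0.728, 0.005, -0.01]
ft_force: [0.0, 0.7, -0.7]
grip_width: 0.0601
```

```bash
cat >> h.py <<'E'
from scipy.spatial.transform import Rotation as Rn
def to(p,phi=None):
    o=monitor.get_obs();R=Rn.from_quat(o['tool_rot']).as_matrix()
    ph=np.degrees(np.arctan2(R[1,0],R[0,0]))
    print('t',round(o['clock'],2),'pos',o['eef_pos'].round(4),'phi',round(ph,2),'w',round(o['grip_width'],4),'F',o['ft_force'].round(2),'zax',R[:,2].round(4),'j6',o['joint_pos'].round(2))
    if p is not None: print('delta tool',(R.T@(np.array(p)-o['eef_pos'])).round(4), 'turn rad',None if phi is None else round(-np.radians(phi-ph),4))
E
python3 - <<'E'
from h import *
to([.492,.222,.1],91.5)
for n in('top','side'):
    p,d=cams.camera(n); cv2.imwrite(f"pics/{n}1.png",p)
c=cv2.imread('pics/side1.png')[170:350,140:360];cv2.imwrite('pics/side1z.png',cv2.resize(c,None,fx=3.5,fy=3.3,interpolation=cv2.INTER_CUBIC))
E
```

```text
t 3.6 pos [0.4995 0.1949 0.2048] phi 93.45 w 0.0601 F [ 0.03  0.68 -0.71] zax [-0.0083  0.0208 -0.9997] j6 [0.36 0.31 0.1  1.36 0.02 1.87]
delta tool [ 0.0253 -0.0051  0.1054] turn rad 0.0341
```

View pics/side1z.png

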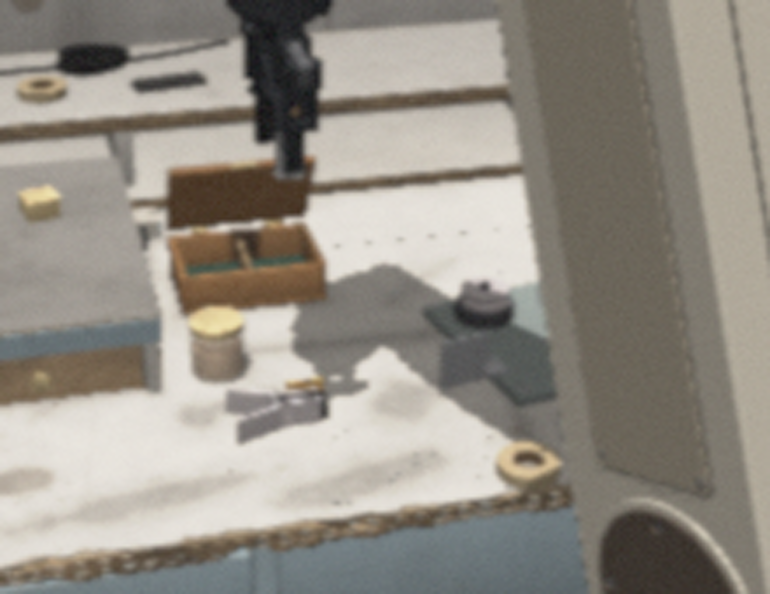

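View pics/top1.png

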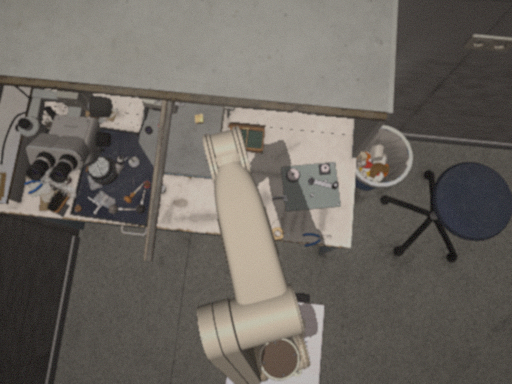

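The side view shows the clip undisturbed and the gripper above it. I'll descend and correct the position.

send_rows(
  moves=[
    [0.013,-0.003,0.02,0.17],
    [0.013,-0.003,0.02,0.17],
    [0,0,0.02,0],
    [0,0,0.02,0],
    [0,0,0.02,0],
    [0,0,0,0],
    [0,0,0,0],
  ],
)

```text
clock: 4.4
eef_pos: [0.4916, 0.2233, 0.1053]
tool_rot: [0.697, 0.717, 0.004, -0.01]
ft_force: [-0.5, -0.4, 0.8]
grip_width: 0.0595
```

Run:
```python
from h import *
to([.492,.222,.007],91.5)
```

```text
t 4.4 pos [0.4916 0.2233 0.1053] phi 91.64 w 0.0595 F [-0.46 -0.42  0.77] zax [-0.0088  0.0206 -0.9997] j6 [ 0.41  0.38 -0.07  1.12  0.02  1.95]
delta tool [-0.0033  0.0011  0.0982] turn rad 0.0025
```

send_rows(
  moves=[
    [-0.001,0,0.025,0],
    [-0.001,0,0.025,0],
    [-0.001,0.001,0.025,0],
    [0,0,0.01,0],
    [0,0,0.01,0],
    [0,0,0,0],
    [0,0,0,0],
  ],
)

```text
clock: 5.1
eef_pos: [0.493, 0.2229, 0.0111]
tool_rot: [0.697, 0.717, 0.005, -0.01]
ft_force: [-0.7, 0.4, -0.3]
grip_width: 0.0599
```

Run:
```python
from h import *
to([.492,.222,.007],91.5)
p,d=cams.camera('side');c=p[220:340,160:320];cv2.imwrite('pics/side2z.png',cv2.resize(c,None,fx=5,fy=5,interpolation=cv2.INTER_CUBIC))
```

```text
t 5.1 pos [0.493  0.2229 0.0111] phi 91.68 w 0.0599 F [-0.65  0.4  -0.33] zax [-0.0066  0.0217 -0.9997] j6 [ 0.41  0.48 -0.19  0.9   0.02  1.95]
delta tool [-0.0009 -0.001   0.0041] turn rad 0.0032
```

View pics/side2z.png

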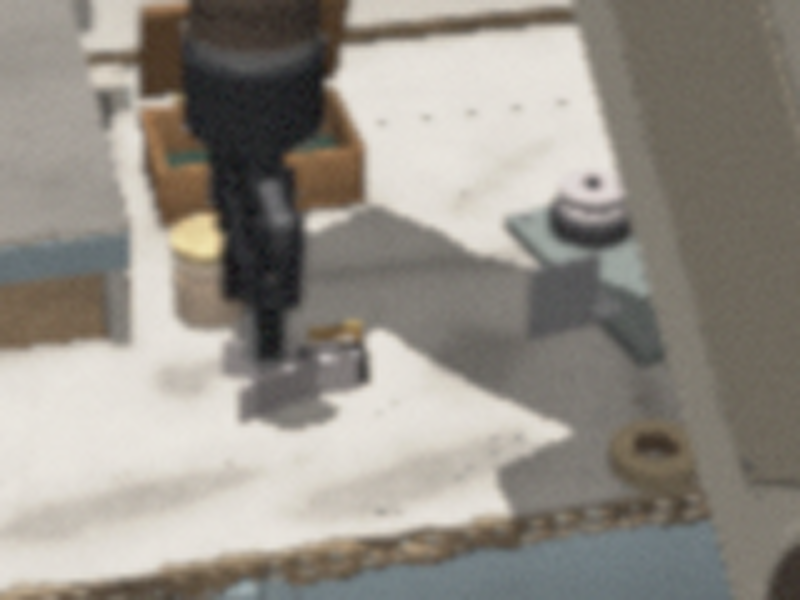

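Run:
```python
from h import *
for q in([.463,.223,.02],[.523,.223,.02],[.463,.223,.04],[.523,.223,.04],[.472,.222,.024],[.512,.222,.024],[.468,.236,.024],[.505,.063,.049],[.452,.223,.02]):
    print(q,((proj('side',q)-[160,220]+.5)*5).round())
```

```text
[0.463, 0.223, 0.02] [264. 395.]
[0.523, 0.223, 0.02] [244. 335.]
[0.463, 0.223, 0.04] [264. 363.]
[0.523, 0.223, 0.04] [243. 304.]
[0.472, 0.222, 0.024] [263. 379.]
[0.512, 0.222, 0.024] [249. 339.]
[0.468, 0.236, 0.024] [238. 387.]
[0.505, 0.063, 0.049] [533. 270.]
[0.452, 0.223, 0.02] [268. 407.]
```

Run:
```python
from h import *
to(None)
p,d=cams.camera('side');c=p[272:312,195:245];c=cv2.resize(c,None,fx=14,fy=14,interpolation=cv2.INTER_LANCZOS4);c=cv2.convertScaleAbs(c,alpha=1.3);cv2.imwrite('pics/side3z.png',c)
print((d[284:306,205:222]*1000).astype(int))
```

```text
t 5.15 pos [0.4932 0.2229 0.0113] phi 91.68 w 0.0596 F [-0.62 -0.38 -0.04] zax [-0.0061  0.0219 -0.9997] j6 [ 0.41  0.48 -0.19  0.9   0.02  1.95]
[[1350 1351 1355 1242 1232 1231 1227 1227 1231 1232 1230 1234 1364 1359
  1360 1363 1363]
 [1353 1356 1361 1238 1229 1230 1223 1226 1229 1228 1226 1238 1359 1359
  1358 1357 1359]
 [1353 1352 1351 1236 1237 1235 1228 1226 1236 1234 1233 1238 1355 1360
  1353 1355 1302]
 [1346 1348 1344 1242 1234 1234 1225 1231 1230 1234 1235 1246 1344 1347
  1347 1344 1299]
 [1305 1307 1302 1240 1237 1237 1228 1229 1230 1232 1231 1239 1303 1342
  1339 1341 1305]
 [1305 1302 1307 1246 1239 1233 1228 1231 1236 1233 1235 1244 1296 1298
  1297 1297 1295]
 [1302 1308 1301 1247 1237 1239 1230 1233 1235 1234 1232 1246 1294 1292
  1287 1287 1296]
 [1302 1308 1306 1303 1241 1237 1228 1234 1237 1238 1239 1244 1298 1298
  1293 1285 1295]
 [1306 1302 1308 1306 1243 1243 1242 1243 1246 1246 1244 1307 1302 1287
  1282 1282 1285]
 [1310 1310 1299 1306 1305 1309 1305 1305 1303 1303 1305 1278 1278 1282
  1276 1288 1288]
 [1306 1307 1307 1304 1308 1309 1305 1305 1304 1271 12
[... 326 characters left out ...]
4 1265 1265 1271 1269 1274 1270 1275 1279 1280 1280
  1283 1298 1292]
 [1290 1290 1258 1265 1264 1271 1268 1268 1273 1278 1274 1283 1285 1286
  1289 1290 1294]
 [1291 1287 1262 1264 1268 1267 1274 1267 1276 1275 1281 1282 1280 1287
  1289 1288 1287]
 [1290 1287 1263 1264 1264 1270 1275 1272 1277 1279 1283 1285 1285 1285
  1284 1286 1286]
 [1276 1281 1269 1265 1269 1271 1273 1274 1276 1286 1280 1280 1284 1279
  1281 1279 1281]
 [1271 1275 1265 1268 1269 1273 1278 1277 1280 1277 1278 1276 1277 1277
  1279 1278 1277]
 [1275 1268 1270 1266 1271 1270 1269 1276 1268 1269 1272 1267 1269 1273
  1267 1273 1272]
 [1270 1265 1263 1270 1261 1261 1270 1268 1271 1265 1269 1262 1265 1270
  1264 1268 1270]]
```

View pics/side3z.png

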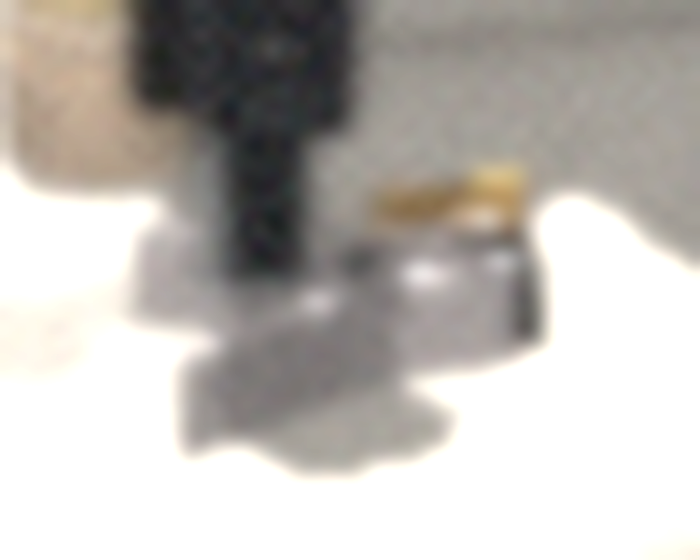

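Run:
```python
from h import *
for u,v,d in((212,292.5,1.244),(212,289,1.230),(209,289,1.236),(215,289,1.236),(207,296.5,1.262),(207,303,1.264),(245-12,290,1.285)):
    o,r=ray('side',u,v);print(u,v,(o+r*d).round(4))
```

```text
212 292.5 [0.4564 0.2247 0.0435]
212 289 [0.4479 0.2261 0.0597]
209 289 [0.455  0.2327 0.0562]
215 289 [0.451  0.2176 0.0565]
207 296.5 [0.471  0.2358 0.0233]
207 303 [0.4663 0.237  0.0062]
233 290 [0.4789 0.1634 0.0275]
```

Run:
```python
from h import *
for z in(.205,.213,.225,.235): print(z,proj('side',[.466,.195,z]).round(1),proj('side',[.533,.195,z]).round(1))
print(proj('side',[.4995,.195,.205]))
p=cv2.imread('pics/side1.png')[190:235,200:250];cv2.imwrite('pics/s1f.png',cv2.resize(cv2.convertScaleAbs(p,alpha=1.5,beta=20),None,fx=12,fy=12,interpolation=cv2.INTER_CUBIC))
```

```text
0.205 [221.9 234.2] [216.8 223.1]
0.213 [221.9 231.4] [216.8 220.4]
0.225 [221.9 227. ] [216.7 216.2]
0.235 [221.8 223.4] [216.7 212.8]
[219.30742553 228.54367171]
```

View pics/s1f.png

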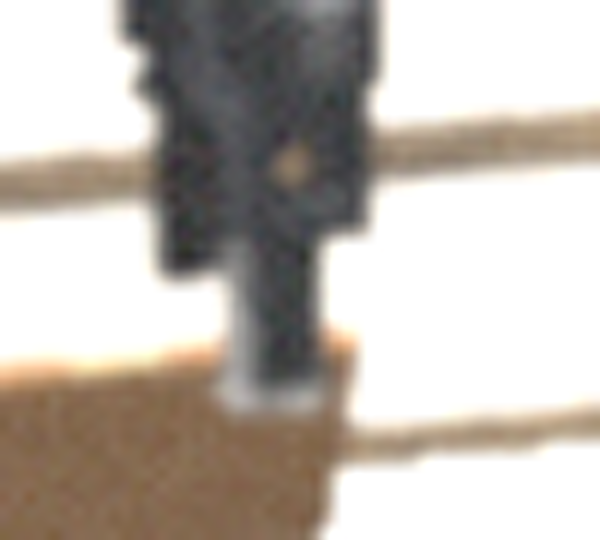

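Run:
```python
from h import *
p,d=cams.camera('side');np.savez('pics/side3.npz',p=p,d=d)
i=cams.camera_info('side');K=i['intrinsics'];T=i['T']
for v in range(255,302):
    row=[]
    for u in (208,210,212,214):
        o,r=ray('side',u,v);row.append((o+r*d[v,u])*1000)
    print(v,[tuple(x.round().astype(int)) for x in row], p[v,212])
```

```text
255 [(np.int64(466), np.int64(231), np.int64(150)), (np.int64(455), np.int64(228), np.int64(156)), (np.int64(457), np.int64(223), np.int64(154)), (np.int64(456), np.int64(218), np.int64(154))] [52 48 46]
256 [(np.int64(462), np.int64(232), np.int64(149)), (np.int64(457), np.int64(228), np.int64(152)), (np.int64(462), np.int64(222), np.int64(149)), (np.int64(456), np.int64(218), np.int64(151))] [74 70 74]
257 [(np.int64(462), np.int64(232), np.int64(147)), (np.int64(451), np.int64(229), np.int64(153)), (np.int64(457), np.int64(223), np.int64(148)), (np.int64(454), np.int64(218), np.int64(149))] [90 87 90]
258 [(np.int64(462), np.int64(232), np.int64(144)), (np.int64(452), np.int64(229), np.int64(149)), (np.int64(449), np.int64(224), np.int64(150)), (np.int64(452), np.int64(219), np.int64(147))] [88 88 87]
259 [(np.int64(466), np.int64(232), np.int64(139)), (np.int64(452), np.int64(229), np.int64(146)), (np.int64(449), np.int64(224), np.int64(147)), (np.int64(449), np.int64(219), np.int64(146))] [78 76 75]
260 [(np.int64(465), np.int64(232), np.int64(136)), (np.int64(453), np.int64(229
[... 7679 characters left out ...]
, (np.int64(475), np.int64(222), np.int64(14)), (np.int64(475), np.int64(216), np.int64(13))] [93 94 97]
299 [(np.int64(470), np.int64(233), np.int64(16)), (np.int64(471), np.int64(228), np.int64(14)), (np.int64(476), np.int64(222), np.int64(10)), (np.int64(476), np.int64(216), np.int64(9))] [92 92 96]
300 [(np.int64(469), np.int64(234), np.int64(13)), (np.int64(473), np.int64(228), np.int64(10)), (np.int64(470), np.int64(223), np.int64(11)), (np.int64(476), np.int64(216), np.int64(6))] [90 91 96]
301 [(np.int64(470), np.int64(234), np.int64(10)), (np.int64(468), np.int64(228), np.int64(10)), (np.int64(477), np.int64(222), np.int64(3)), (np.int64(474), np.int64(217), np.int64(4))] [91 94 99]
```

The side depth puts the near fingertip at z≈43 mm while the TCP reads 11 mm. That is farther back than I expected at this opening, so I'll raise the arm, shut the gripper and see where the tips really lie.

send_rows(
  moves=[
    [0,0,-0.03,0],
    [0,0,-0.03,0],
    [0,0,0,0],
    [0,0,0,0],
    [0,0,0,0],
    [0,0,0,0],
    [0,0,0,0],
    [0,0,0,0],
  ],
  claw=-0.53,
)

```text
clock: 6.05
eef_pos: [0.4922, 0.221, 0.0694]
tool_rot: [0.697, 0.717, 0.004, -0.011]
ft_force: [0.9, -0.5, 0.3]
grip_width: 0.0203
```

Run:
```python
from h import *
to(None)
p,d=cams.camera('side')
c=p[232:312,185:265];cv2.imwrite('pics/side4z.png',cv2.resize(cv2.convertScaleAbs(c,alpha=1.3),None,fx=7,fy=7,interpolation=cv2.INTER_CUBIC))
for v in range(262,286,1):
    r=[]
    for u in (206,208,210,212,214):
        o,q=ray('side',u,v);r.append([int(t) for t in ((o+q*d[v,u])*1000).round()])
    print(v,r)
```

```text
t 6.05 pos [0.4922 0.221  0.0694] phi 91.68 w 0.0203 F [ 0.86 -0.49  0.31] zax [-0.0095  0.0204 -0.9997] j6 [ 0.41  0.41 -0.12  1.04  0.02  1.95]
262 [[502, 231, 110], [476, 230, 124], [472, 226, 126], [474, 220, 124], [466, 216, 128]]
263 [[499, 232, 109], [476, 230, 122], [466, 227, 126], [471, 221, 123], [470, 216, 122]]
264 [[501, 232, 104], [472, 231, 121], [469, 226, 122], [466, 222, 123], [469, 216, 120]]
265 [[500, 232, 102], [477, 230, 115], [469, 226, 119], [467, 222, 119], [467, 216, 119]]
266 [[507, 231, 95], [471, 231, 115], [468, 227, 116], [469, 221, 115], [469, 216, 114]]
267 [[574, 220, 52], [474, 231, 111], [464, 227, 116], [473, 221, 110], [468, 216, 112]]
268 [[567, 221, 53], [473, 231, 109], [468, 227, 111], [471, 221, 108], [467, 216, 110]]
269 [[566, 221, 50], [474, 231, 105], [469, 227, 107], [464, 222, 109], [473, 215, 103]]
270 [[564, 222, 48], [478, 230, 99], [472, 226, 102], [468, 222, 104], [474, 215, 100]]
271 [[558, 223, 48], [477, 231, 97], [478, 225, 95], [476, 220, 96], [638, 186, -3]]
272 [[562, 222, 43], [571, 215, 37], [633, 199, -2], [631, 193, -
[... 406 characters left out ...]
3], [607, 198, -4], [601, 193, -1]]
278 [[558, 223, 26], [562, 217, 23], [600, 205, -2], [598, 199, -1], [593, 194, 1]]
279 [[566, 222, 18], [571, 215, 14], [592, 206, 0], [591, 200, 0], [591, 195, -1]]
280 [[561, 223, 18], [568, 216, 12], [585, 207, 1], [588, 201, -2], [587, 195, -2]]
281 [[561, 223, 14], [564, 217, 11], [581, 208, 0], [583, 202, -2], [584, 196, -4]]
282 [[561, 223, 11], [569, 216, 5], [578, 209, -1], [577, 203, -2], [572, 198, 1]]
283 [[561, 223, 8], [563, 217, 6], [572, 210, -1], [570, 204, -1], [568, 199, 0]]
284 [[560, 223, 5], [569, 216, -1], [565, 211, 0], [566, 205, -1], [558, 201, 3]]
285 [[565, 223, -2], [559, 218, 1], [561, 212, -1], [561, 206, -2], [555, 201, 2]]
```

View pics/side4z.png

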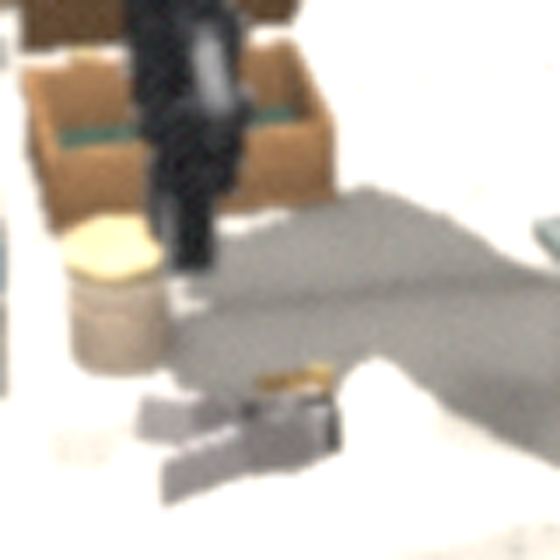

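The clip is intact. Even at 20 mm opening the finger ends about 25 mm above the reported TCP. A harmless test will settle it: close at TCP z≈10 mm. If the camera is right the fingers meet nothing, since the levers are only 24 mm high.

send_rows(
  moves=[
    [0,0,0,0],
    [0,0,0,0],
    [0,0,0,0],
    [0,0,0,0],
    [0,0,0,0],
    [0,0,0.03,0],
    [-0.001,0,0.03,0],
    [0,0,0,0],
    [0,0,0,0],
  ],
  claw=0.4,
)

```text
clock: 7.0
eef_pos: [0.4917, 0.2213, 0.01]
tool_rot: [0.697, 0.717, 0.004, -0.011]
ft_force: [-0.1, -0.1, 0.3]
grip_width: 0.0597
```

send_rows(
  moves=[
    [0,0,0,0],
    [0,0,0,0],
    [0,0,0,0],
    [0,0,0,0],
    [0,0,0,0],
  ],
  claw=-0.6,
)

```text
clock: 7.5
eef_pos: [0.4924, 0.2216, 0.0105]
tool_rot: [0.697, 0.717, 0.005, -0.01]
ft_force: [0.7, 0.5, 1.0]
grip_width: 0.0171
```

Run:
```python
from h import *
to([.492,.222,.007],91.5)
p,d=cams.camera('side')
c=p[232:312,185:265];cv2.imwrite('pics/side5z.png',cv2.resize(cv2.convertScaleAbs(c,alpha=1.2),None,fx=7,fy=7,interpolation=cv2.INTER_CUBIC))
```

```text
t 7.5 pos [0.4924 0.2216 0.0105] phi 91.68 w 0.0171 F [0.7  0.49 0.96] zax [-0.0074  0.0213 -0.9997] j6 [ 0.41  0.48 -0.19  0.9   0.02  1.95]
delta tool [ 0.0004 -0.0004  0.0035] turn rad 0.0031
```

View pics/side5z.png

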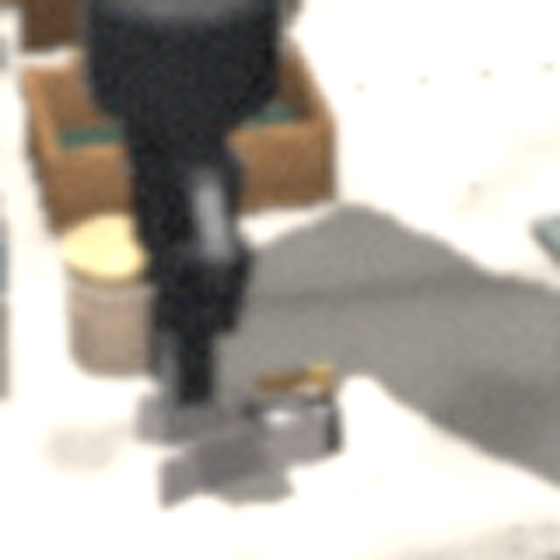

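Confirmed: the fingers shut to 17 mm above the levers without touching them, so the real tips lie about 25 mm behind the reported TCP. I'll open, lower by 28 mm more in two steps, check the force, then look.

send_rows(
  moves=[
    [0,0,0,0],
    [0,0,0,0],
    [0,0,0,0],
    [0,0,0,0],
    [0,0,0,0],
    [0,0,0.01,0],
    [0,0,0.007,0],
    [0,0,0,0],
    [0,0,0,0],
  ],
  claw=0.4,
)

```text
clock: 8.45
eef_pos: [0.4915, 0.2216, -0.0076]
tool_rot: [0.697, 0.717, 0.004, -0.011]
ft_force: [0.1, 0.2, -0.2]
grip_width: 0.0598
```

send_rows(
  moves=[
    [0,0,0.006,0],
    [0,0,0.005,0],
    [0,0,0,0],
    [0,0,0,0],
  ],
)

```text
clock: 8.85
eef_pos: [0.4918, 0.222, -0.0181]
tool_rot: [0.697, 0.717, 0.004, -0.01]
ft_force: [0.3, 0.4, 0.2]
grip_width: 0.0596
```

Run:
```python
from h import *
to([.492,.222,-.02],91.5)
p,d=cams.camera('side')
c=p[252:312,185:265];cv2.imwrite('pics/side6z.png',cv2.resize(cv2.convertScaleAbs(c,alpha=1.2),None,fx=9,fy=9,interpolation=cv2.INTER_CUBIC))
for v in range(290,306,1):
    r=[]
    for u in (206,208,210,212,214,216):
        o,q=ray('side',u,v);r.append([int(t) for t in ((o+q*d[v,u])*1000).round()])
    print(v,r)
```

```text
t 8.85 pos [ 0.4918  0.222  -0.0181] phi 91.68 w 0.0596 F [0.31 0.37 0.15] zax [-0.0086  0.0208 -0.9997] j6 [ 0.41  0.52 -0.22  0.84  0.02  1.95]
delta tool [-0.      0.0002  0.0019] turn rad 0.0031
290 [[513, 231, 16], [517, 225, 13], [433, 234, 67], [430, 229, 68], [428, 224, 69], [433, 218, 65]]
291 [[510, 232, 15], [513, 226, 12], [435, 234, 63], [432, 229, 64], [429, 224, 65], [432, 219, 63]]
292 [[517, 231, 7], [509, 227, 12], [455, 230, 47], [433, 229, 61], [451, 220, 48], [448, 216, 49]]
293 [[514, 231, 6], [509, 227, 8], [461, 229, 40], [446, 227, 49], [450, 221, 46], [449, 216, 45]]
294 [[512, 232, 4], [513, 226, 3], [456, 230, 40], [447, 226, 45], [449, 221, 43], [450, 215, 42]]
295 [[515, 231, -1], [514, 226, -2], [457, 230, 36], [445, 227, 43], [449, 221, 40], [447, 216, 40]]
296 [[513, 232, -3], [475, 232, 22], [457, 230, 33], [449, 226, 38], [451, 221, 36], [450, 216, 36]]
297 [[503, 233, 1], [469, 234, 23], [455, 231, 32], [447, 227, 36], [449, 221, 34], [452, 215, 31]]
298 [[500, 234, -1], [470, 233, 19], [457, 230, 27], [445, 227, 34], [451, 221, 30], [450, 216, 29]]
299 [[497, 235, -2], [470, 233, 16], [454, 231, 26], [449, 226, 28], [449, 221, 28], [450, 216, 26]]
300 [[491, 236, -1], [474, 233, 10], [455, 231, 22], [445, 227, 28], [449, 221, 25], [445, 217, 27]]
301 [[489, 236, -3], [470, 233, 9], [452, 231, 21], [449, 226, 22], [452, 221, 20], [456, 214, 15]]
302 [[482, 237, -1], [470, 234, 6], [457, 230, 14], [452, 226, 17], [453, 220, 15], [475, 211, 0]]
303 [[480, 238, -3], [470, 234, 3], [476, 227, -2], [474, 222, -1], [473, 217, -2], [471, 212, -1]]
304 [[471, 239, 0], [468, 234, 1], [468, 229, 1], [472, 223, -3], [469, 218, -2], [466, 213, 0]]
305 [[467, 240, 0], [468, 234, -2], [466, 229, -1], [468, 223, -3], [463, 219, -1], [461, 214, 0]]
```

View pics/side6z.png

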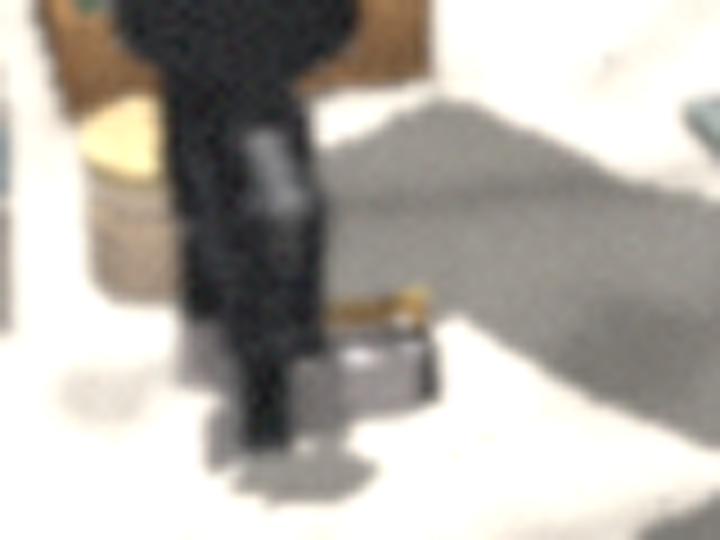

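The near fingertip is at z≈13 mm, outside the near lever, with the finger centred at y≈0.2225. I'll squeeze now.

send_rows(
  moves=[
    [0,0,0,0],
    [0,0,0,0],
    [0,0,0,0],
    [0,0,0,0],
    [0,0,0,0],
    [0,0,0,0],
    [0,0,0,0],
  ],
  claw=-1,
)

```text
clock: 9.6
eef_pos: [0.4939, 0.223, -0.016]
tool_rot: [0.697, 0.717, 0.007, -0.009]
ft_force: [0.1, -0.3, 7.2]
grip_width: 0.0163
```

send_rows(
  moves=[
    [0,0,-0.006,0],
    [0,0,0,0],
  ],
)

```text
clock: 9.8
eef_pos: [0.4924, 0.2221, -0.0112]
tool_rot: [0.697, 0.717, 0.005, -0.01]
ft_force: [0.3, -0.5, -0.7]
grip_width: 0.0166
```

Run:
```python
from h import *
to(None)
for n in('side','top'):
    p,d=cams.camera(n);np.savez(f'pics/{n}7.npz',p=p,d=d)
    c=p[252:312,185:265] if n=='side' else p[150:240,200:320]
    cv2.imwrite(f'pics/{n}7z.png',cv2.resize(cv2.convertScaleAbs(c,alpha=1.2),None,fx=9 if n=='side' else 6,fy=9 if n=='side' else 6,interpolation=cv2.INTER_CUBIC))
```

```text
t 9.8 pos [ 0.4924  0.2221 -0.0112] phi 91.68 w 0.0166 F [ 0.27 -0.54 -0.67] zax [-0.0071  0.0213 -0.9997] j6 [ 0.41  0.51 -0.21  0.85  0.02  1.95]
```

View pics/side7z.png

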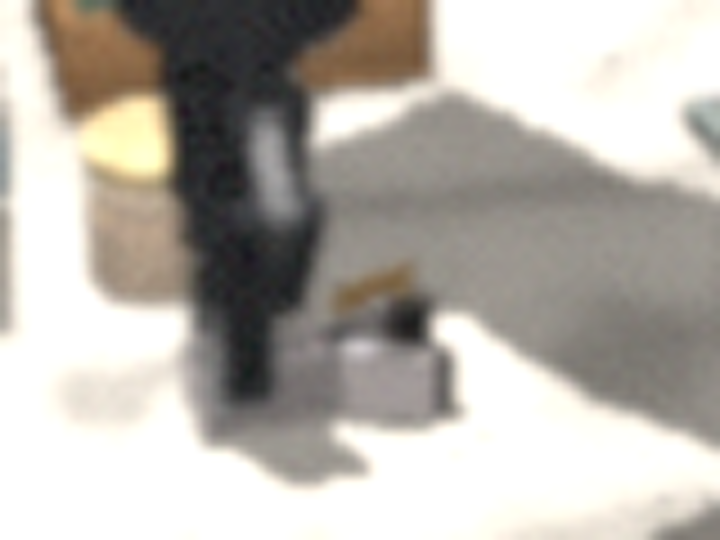

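View pics/top7z.png

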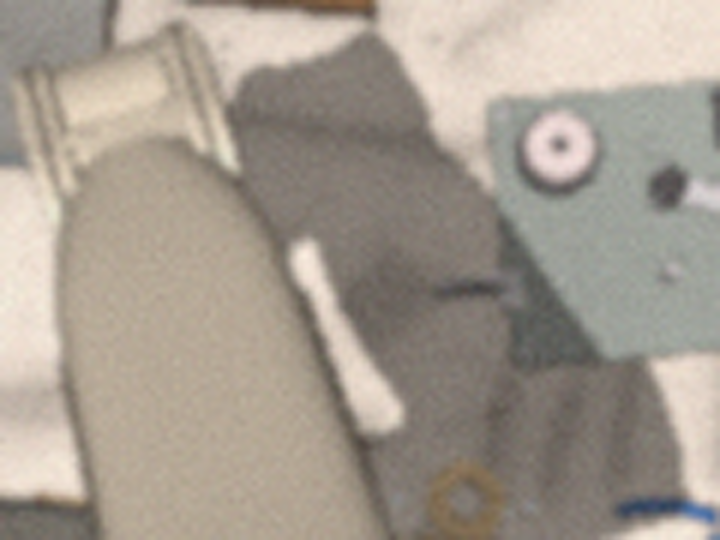

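Run:
```python
from h import *
d=np.load('pics/side7.npz')['d']
for z in(.024,.030): print(z,onz('side',233.9,289.3,z).round(4))
for z in(0,.006): print(z,onz('side',233.9,298,z).round(4))
for v in range(287,299,2):
    r=[]
    for u in range(222,238,2):
        o,q=ray('side',u,v);r.append([int(t) for t in ((o+q*d[v,u])*1000).round()])
    print(v,r)
```

```text
0.024 [0.4868 0.1591 0.024 ]
0.03 [0.4778 0.1612 0.03  ]
0 [0.4811 0.1604 0.    ]
0.006 [0.4725 0.1624 0.006 ]
287 [[501, 189, 27], [502, 183, 25], [505, 177, 23], [504, 172, 22], [506, 166, 20], [505, 160, 20], [535, 148, -1], [531, 143, 1]]
289 [[492, 191, 27], [502, 183, 19], [505, 177, 16], [504, 172, 16], [502, 167, 17], [506, 160, 13], [525, 150, -1], [530, 143, -5]]
291 [[481, 193, 28], [482, 188, 26], [482, 182, 25], [476, 178, 28], [473, 173, 30], [473, 168, 29], [472, 162, 28], [514, 147, -1]]
293 [[487, 192, 17], [481, 188, 20], [477, 183, 22], [479, 177, 20], [478, 172, 20], [476, 167, 21], [479, 161, 17], [506, 149, -2]]
295 [[480, 193, 15], [484, 187, 12], [478, 183, 15], [477, 178, 15], [474, 173, 16], [477, 167, 14], [472, 162, 16], [490, 152, 3]]
297 [[484, 193, 7], [485, 187, 5], [478, 183, 9], [479, 177, 7], [474, 173, 10], [475, 167, 9], [473, 162, 9], [485, 154, 0]]
```

The clip is gripped and its jaws are open, with the tip at about (0.4925, 0.159), 63.5 mm ahead of the TCP. I'll turn to the plate axis and move to just outside the edge.

send_rows(
  moves=[
    [0,0,0,-0.77],
    [0,0,0,-0.77],
    [-0.015,-0.004,0,0],
    [-0.015,-0.004,0,0],
    [-0.015,-0.003,0,0],
    [-0.015,-0.003,0,0],
    [-0.015,-0.003,0,0],
    [0,0,0,0],
    [0,0,0,0],
  ],
)

```text
clock: 10.8
eef_pos: [0.4892, 0.1445, -0.0134]
tool_rot: [0.64, 0.768, 0.006, -0.01]
ft_force: [0.3, -0.1, -1.3]
grip_width: 0.0162
```

Run:
```python
from h import *
to([.4958,.1095,-.0112],100.5)
for n in('side','top'):
    p,d=cams.camera(n);np.savez(f'pics/{n}8.npz',p=p,d=d)
    c=p[240:320,200:300] if n=='side' else p[150:240,200:320]
    cv2.imwrite(f'pics/{n}8z.png',cv2.resize(cv2.convertScaleAbs(c,alpha=1.3),None,fx=7 if n=='side' else 6,fy=7 if n=='side' else 6,interpolation=cv2.INTER_CUBIC))
```

```text
t 10.8 pos [ 0.4892  0.1445 -0.0134] phi 100.42 w 0.0162 F [ 0.26 -0.06 -1.31] zax [-0.0079  0.0215 -0.9997] j6 [ 0.27  0.46 -0.29  0.81  0.02  1.66]
delta tool [-0.0356  0.0002 -0.003 ] turn rad -0.0015
```

View pics/side8z.png

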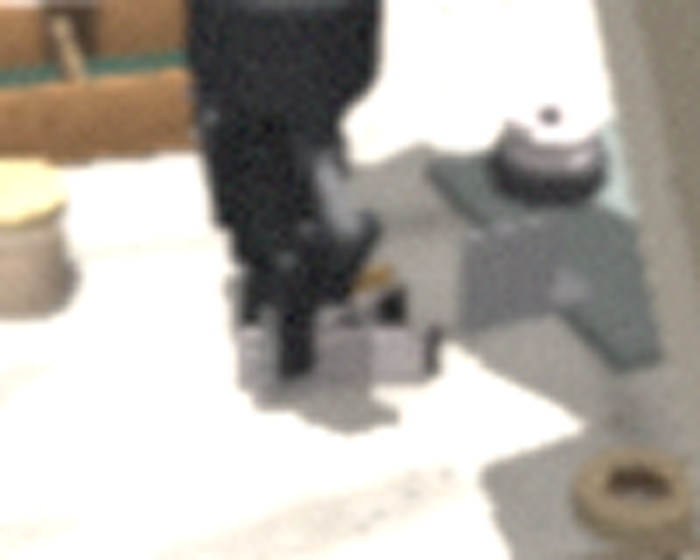

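View pics/top8z.png

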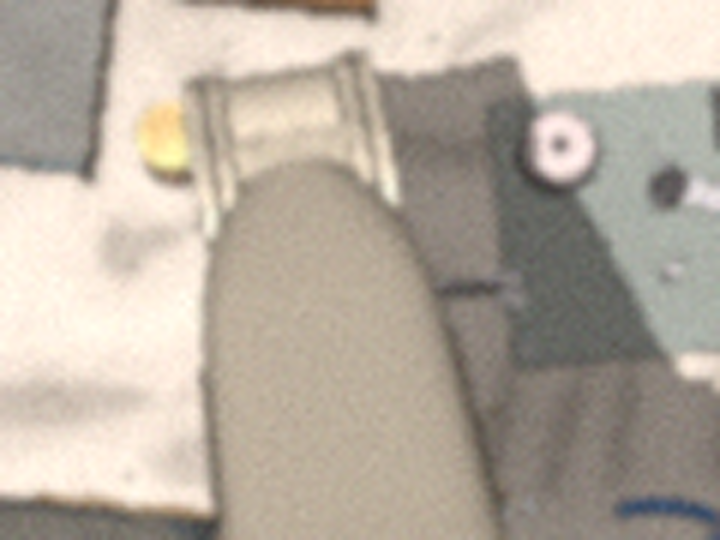

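Run:
```python
from h import *
d=np.load('pics/side8.npz')['d'];E=np.array([.5045,.0628]);a=np.radians(10.5);u=np.array([-np.sin(a),np.cos(a)]);w=np.array([np.cos(a),np.sin(a)])
print('plate frame mm: (x out, across back+, z)')
for v in range(280,297,2):
    r=[]
    for c in list(range(248,272,2)):
        o,q=ray('side',c,v);P=o+q*d[v,c];r.append([int(round(t*1000)) for t in((P[:2]-E)@u,(P[:2]-E)@w,P[2])])
    print(v,r)
```

```text
plate frame mm: (x out, across back+, z)
280 [[76, -42, 72], [73, -47, 74], [35, 18, 27], [28, 20, 24], [4, 56, -2], [-1, 52, -1], [-6, 50, -1], [-13, 49, -3], [-19, 49, -4], [-2, 4, 26], [-7, 2, 26], [-18, 10, 18]]
282 [[74, -39, 63], [44, 13, 26], [38, 12, 25], [31, 14, 22], [27, 9, 23], [5, 40, 1], [-2, 40, -1], [-7, 38, -1], [-11, 33, 0], [-1, 3, 20], [-7, 2, 19], [-12, -1, 19]]
284 [[54, 3, 28], [47, 6, 24], [36, 16, 15], [33, 9, 19], [25, 13, 15], [6, 37, -5], [3, 31, -2], [-2, 29, -2], [-8, 27, -2], [0, 0, 16], [-7, 0, 14], [-14, 1, 11]]
286 [[57, -2, 25], [50, -1, 23], [37, 14, 11], [31, 12, 10], [25, 12, 8], [32, -13, 25], [25, -13, 23], [21, -17, 24], [-1, 13, 1], [-1, 0, 9], [-10, 6, 3], [-14, 1, 5]]
288 [[63, -15, 28], [54, -9, 22], [50, -13, 23], [46, -17, 24], [39, -15, 21], [33, -16, 21], [29, -21, 23], [23, -20, 21], [1, 9, -2], [-4, 6, -2], [-10, 6, -4], [-15, 2, -3]]
290 [[62, -14, 21], [54, -10, 16], [46, -6, 12], [45, -16, 18], [39, -16, 16], [33, -16, 14], [28, -20, 15], [20, -15, 10], [9, -5, 1], [1, -2, -3], [-2, -10, 1], [-7, -12, 1]]
292 [[60, -10, 11], [54, -10, 10], [50, -14, 11], [43, -11, 7], [38, -15, 8], [34, -20, 10], [25, -13, 4], [22, -19, 6], [12, -12, -1], [5, -11, -3], [0, -14, -2], [-5, -16, -2]]
294 [[60, -10, 5], [54, -10, 3], [49, -11, 3], [44, -15, 4], [37, -12, 0], [33, -17, 2], [26, -16, -1], [20, -16, -2], [18, -23, 1], [12, -24, 0], [7, -26, 0], [0, -25, -2]]
296 [[61, -13, 0], [57, -16, 1], [49, -13, -3], [46, -20, 1], [41, -21, 0], [35, -22, -1], [30, -24, -1], [25, -27, -1], [19, -27, -3], [17, -34, 1], [10, -33, -1], [6, -37, 0]]
```

In the plate frame, the jaw inner faces are at about -12 and +11 mm and the plate is at about +2, so I'll shift 2 mm in y and advance 36 mm.

send_rows(
  moves=[
    [0,0.002,-0.003,0],
    [-0.006,0,0,0],
    [-0.006,0,0,0],
    [-0.006,0,0,0],
    [-0.006,0,0,0],
    [-0.006,0,0,0],
    [-0.006,0,0,0],
    [0,0,0,0],
    [0,0,0,0],
  ],
)

```text
clock: 11.8
eef_pos: [0.4976, 0.1098, -0.0113]
tool_rot: [0.64, 0.769, 0.006, -0.01]
ft_force: [0.1, 0.2, -0.9]
grip_width: 0.016
```

Run:
```python
from h import *
to([.4958,.1095,-.0112],100.5)
p,d=cams.camera('side');np.savez(f'pics/side9.npz',p=p,d=d)
c=p[240:320,200:300]
cv2.imwrite(f'pics/side9z.png',cv2.resize(cv2.convertScaleAbs(c,alpha=1.3),None,fx=7,fy=7,interpolation=cv2.INTER_CUBIC))
E=np.array([.5045,.0628]);a=np.radians(10.5);u=np.array([-np.sin(a),np.cos(a)]);w=np.array([np.cos(a),np.sin(a)])
for v in range(276,294,2):
    r=[]
    for c in list(range(262,284,2)):
        o,q=ray('side',c,v);P=o+q*d[v,c];r.append([int(round(t*1000)) for t in((P[:2]-E)@u,(P[:2]-E)@w,P[2])])
    print(v,r)
```

```text
t 11.8 pos [ 0.4976  0.1098 -0.0113] phi 100.48 w 0.016 F [ 0.06  0.24 -0.9 ] zax [-0.0082  0.0212 -0.9997] j6 [ 0.2   0.46 -0.29  0.82  0.02  1.59]
delta tool [ 0.     -0.0018 -0.0001] turn rad -0.0004
276 [[36, -44, 75], [-3, 19, 30], [1, 0, 42], [-7, 3, 38], [-14, 4, 36], [-19, 2, 36], [-26, 3, 33], [-31, -1, 34], [-40, 4, 30], [-59, 27, 12], [-64, 23, 12]]
278 [[5, 15, 28], [-2, 17, 25], [0, 2, 34], [-4, -3, 36], [-14, 4, 29], [-19, 1, 29], [-25, 1, 28], [-31, -1, 28], [-39, 1, 25], [-51, 11, 16], [-59, 13, 13]]
280 [[9, 8, 26], [0, 12, 21], [-1, 3, 27], [-8, 3, 25], [-15, 5, 22], [-19, 1, 23], [-26, 1, 21], [-33, 3, 18], [-41, 4, 16], [-47, 4, 14], [-52, 2, 14]]
282 [[6, 13, 16], [-1, 14, 14], [-2, 3, 20], [-6, -1, 21], [-6, -12, 27], [-11, -14, 28], [-27, 3, 13], [-32, 1, 13], [-37, -3, 15], [-41, -7, 16], [-46, -10, 16]]
284 [[16, -7, 24], [12, -11, 25], [7, -14, 25], [1, -14, 24], [-4, -16, 24], [-11, -15, 21], [-27, 2, 7], [-32, -1, 8], [-41, 4, 3], [-42, -6, 8], [-44, -14, 12]]
286 [[16, -8, 18], [12, -11, 18], [7, -13, 18], [0, -12, 16], [-4, -17, 18], [-10, -18, 17], [-28, 4, 0], [-33, 2, -1], [-37, -4, 2], [-44, -3, -1], [-43, -16, 7]]
288 [[17, -9, 12], [12, -12, 13], [6, -12, 11], [2, -16, 12], [-4, -17, 11], [-12, -15, 8], [-23, -6, 0], [-27, -9, 1], [-34, -9, -1], [-40, -11, -2], [-45, -14, -1]]
290 [[16, -8, 5], [9, -7, 2], [7, -14, 6], [-4, -5, -2], [-9, -9, -1], [-14, -11, -1], [-17, -16, 1], [-22, -19, 1], [-30, -16, -3], [-35, -19, -2], [-39, -24, -1]]
292 [[16, -8, -2], [11, -11, -1], [8, -17, 1], [1, -16, -1], [-6, -14, -4], [-9, -21, 0], [-15, -21, -3], [-18, -27, 1], [-25, -25, -2], [-27, -34, 3], [-34, -32, -1]]
```

View pics/side9z.png

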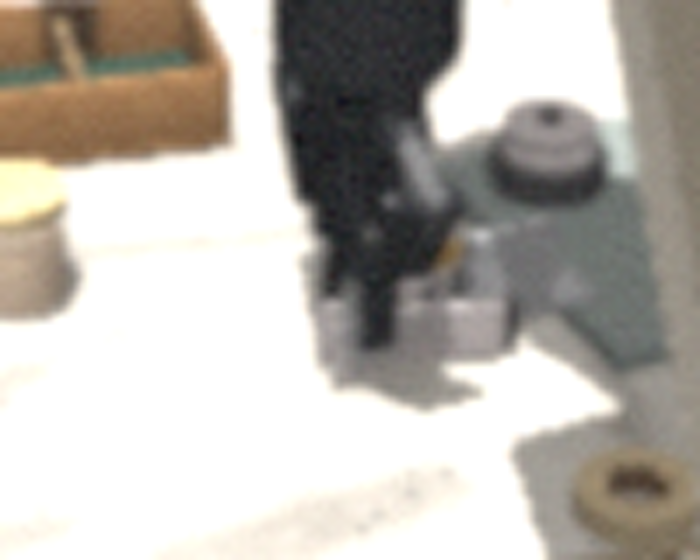

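The plate sits between the jaws, with the jaw ends about 14 mm in from the free edge. I'll go 3 mm deeper and release.

send_rows(
  moves=[
    [-0.003,0,0,0],
    [0,0,0,0],
    [0,0,0,0],
  ],
)

```text
clock: 12.15
eef_pos: [0.498, 0.1071, -0.0113]
tool_rot: [0.639, 0.769, 0.005, -0.01]
ft_force: [-0.3, -0.5, -0.9]
grip_width: 0.0164
```

send_rows(
  moves=[
    [0,0,0,0],
    [0,0,0,0],
    [0,0,0,0],
    [0,0,0,0],
    [0,0,0,0],
    [0,0,0,0],
    [0,0,0,0],
    [0,0,0,0],
  ],
  claw=0.4,
)

```text
clock: 12.95
eef_pos: [0.498, 0.1071, -0.0113]
tool_rot: [0.639, 0.769, 0.005, -0.01]
ft_force: [-0.3, 0.3, 0.3]
grip_width: 0.0597
```

Run:
```python
from h import *
to(None)
p,d=cams.camera('side');np.savez(f'pics/side10.npz',p=p,d=d)
c=p[240:320,200:300]
cv2.imwrite(f'pics/side10z.png',cv2.resize(cv2.convertScaleAbs(c,alpha=1.3),None,fx=7,fy=7,interpolation=cv2.INTER_CUBIC))
```

```text
t 12.95 pos [ 0.498   0.1071 -0.0113] phi 100.51 w 0.0597 F [-0.34  0.33  0.32] zax [-0.0081  0.021  -0.9997] j6 [ 0.2   0.46 -0.29  0.82  0.02  1.58]
```

View pics/side10z.png

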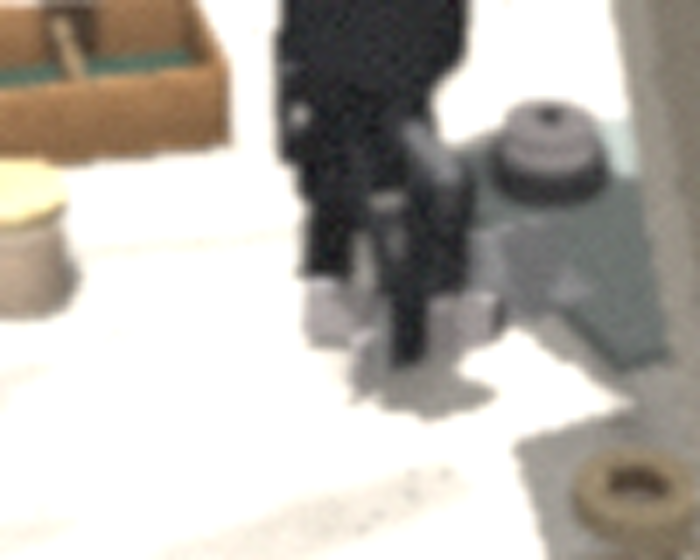

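The clip looks clamped. I'll lift straight up and check.

send_rows(
  moves=[
    [0,0,-0.02,0],
    [0,0,-0.03,0],
    [0,0,-0.04,0],
    [0,0,-0.04,0],
    [0,0,-0.03,0],
    [0,0,0,0],
    [0,0,0,0],
    [0,0,0,0],
  ],
)

```text
clock: 13.8
eef_pos: [0.4983, 0.1035, 0.1473]
tool_rot: [0.639, 0.769, 0.004, -0.011]
ft_force: [-0.5, 0.0, -0.2]
grip_width: 0.06
```

Run:
```python
from h import *
to(None)
for n in('side','top'):
    p,d=cams.camera(n);np.savez(f'pics/{n}11.npz',p=p,d=d)
    c=p[240:320,200:300] if n=='side' else p[150:240,200:350]
    f=7 if n=='side' else 5
    cv2.imwrite(f'pics/{n}11z.png',cv2.resize(cv2.convertScaleAbs(c,alpha=1.3),None,fx=f,fy=f,interpolation=cv2.INTER_CUBIC))
    if n=='top': continue
    E=np.array([.5045,.0628]);a=np.radians(10.5);u=np.array([-np.sin(a),np.cos(a)]);w=np.array([np.cos(a),np.sin(a)])
    for v in range(276,294,2):
        r=[]
        for c in list(range(262,276,1)):
            o,q=ray('side',c,v);P=o+q*d[v,c];r.append([int(round(t*1000)) for t in((P[:2]-E)@u,(P[:2]-E)@w,P[2])])
        print(v,r)
```

```text
t 13.8 pos [0.4983 0.1035 0.1473] phi 100.5 w 0.06 F [-0.46  0.05 -0.18] zax [-0.0106  0.0205 -0.9997] j6 [ 0.19  0.3  -0.07  1.21  0.02  1.58]
276 [[-22, 67, -2], [-25, 66, -2], [-26, 63, 0], [-29, 62, 0], [0, 1, 41], [-3, 1, 40], [-7, 3, 38], [-8, -2, 40], [-14, 3, 36], [-16, 1, 37], [-21, 5, 34], [-22, 2, 35], [-27, 4, 33], [-31, 5, 31]]
278 [[5, 15, 28], [4, 11, 30], [-2, 17, 25], [-2, 11, 28], [1, -1, 36], [-5, 4, 31], [-6, 1, 33], [-9, 0, 33], [-14, 3, 30], [-18, 5, 28], [538, -1013, 743], [-23, 2, 28], [-26, 1, 28], [-29, 1, 27]]
280 [[7, 11, 24], [4, 11, 23], [2, 8, 25], [-3, 13, 21], [0, 1, 28], [-4, 2, 26], [-8, 4, 24], [-12, 5, 22], [-13, 0, 25], [-18, 5, 21], [-20, 3, 22], [-25, 6, 19], [-27, 4, 19], [-29, 0, 21]]
282 [[9, 8, 20], [5, 8, 19], [3, 7, 19], [-2, 9, 16], [0, 0, 22], [0, -7, 26], [-5, -2, 22], [-6, -6, 24], [-10, -5, 22], [-14, -4, 21], [-21, 4, 15], [-23, 1, 16], [-25, 0, 16], [-31, 4, 12]]
284 [[16, -6, 23], [14, -8, 24], [12, -10, 25], [6, -6, 20], [2, -3, 18], [-3, -1, 15], [-3, -6, 18], [-7, -5, 17], [-10, -6, 16], [-15, -2, 13], [-20, 2, 9], [-22, -1, 11], [-27, 3, 7], [-29, -1, 8]]
286 [[14, -4, 15], [14, -9, 18], [9, -5, 14], [5, -5, 13], [1, -2, 10], [0, -6, 13], [-6, -2, 9], [-6, -7, 11], [-10, -5, 9], [-17, 2, 3], [-23, 6, -1], [-26, 6, -1], [-31, 9, -4], [-31, 3, -1]]
288 [[15, -5, 9], [11, -4, 8], [8, -4, 7], [6, -7, 8], [3, -8, 8], [0, -7, 6], [-3, -7, 5], [-7, -6, 4], [-11, -4, 2], [-17, 0, -2], [-17, -5, 1], [-21, -4, -1], [-23, -5, -1], [-25, -8, 0]]
290 [[14, -5, 2], [12, -5, 2], [8, -4, 0], [5, -5, 0], [2, -4, -1], [1, -9, 1], [-3, -9, 0], [-7, -6, -3], [-8, -11, 0], [-10, -12, 0], [-13, -13, 0], [-15, -15, 1], [-17, -16, 1], [-19, -19, 2]]
292 [[16, -8, -2], [15, -12, 1], [11, -11, -1], [9, -13, 0], [6, -14, -1], [4, -15, -1], [0, -13, -3], [-1, -17, -1], [-3, -20, 1], [-3, -25, 4], [-10, -19, -2], [-13, -19, -3], [-14, -23, -1], [-18, -21, -3]]
```

View pics/side11z.png

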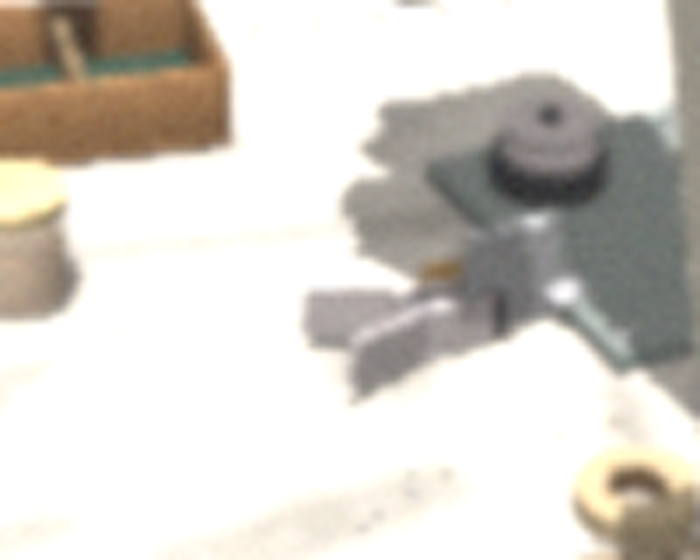

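View pics/top11z.png

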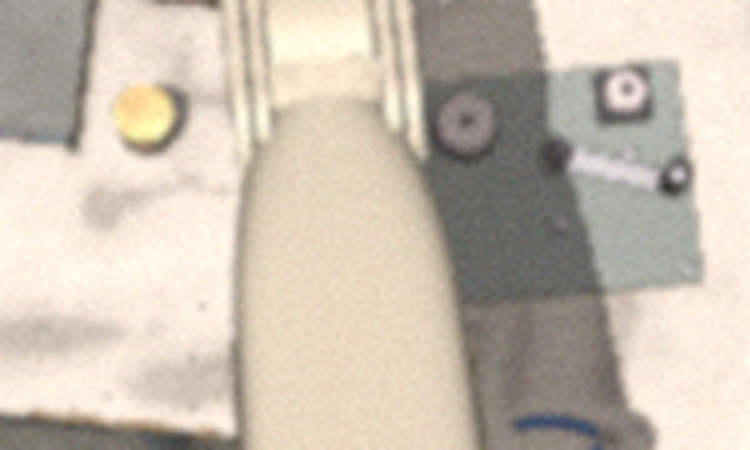

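The clip is clamped squarely on the plate, with its jaw ends about 16 mm in. Next is the roller at about (0.572, -0.157), with the pivot at (0.582, -0.073). I'll move above it with the jaw direction along the arm's tangent.

send_rows(
  moves=[
    [0,0,0,0.983],
    [0,0,0,0.983],
    [0,0,0,0.983],
    [-0.0313,0.0128,0,0],
    [-0.0313,0.0128,0,0],
    [-0.0313,0.0128,0,0],
    [-0.0313,0.0128,0,0],
    [-0.0313,0.0128,0,0],
    [-0.0313,0.0128,0,0],
    [-0.0313,0.0128,0,0],
    [-0.0313,0.0128,0,0],
    [0,0,0,0],
    [0,0,0,0],
  ],
  claw=0.05,
)

```text
clock: 15.2
eef_pos: [0.5723, -0.1568, 0.1408]
tool_rot: [0.746, 0.666, 0.003, -0.012]
ft_force: [-0.6, -0.3, -0.1]
grip_width: 0.0449
```

Run:
```python
from h import *
to([.5723,-.1571,.05],83.6)
for n in('side','top'):
    p,d=cams.camera(n);np.savez(f'pics/{n}12.npz',p=p,d=d)
    c=p[200:320,230:360] if n=='side' else p[110:260,200:380]
    f=5 if n=='side' else 4
    cv2.imwrite(f'pics/{n}12z.png',cv2.resize(cv2.convertScaleAbs(c,alpha=1.3),None,fx=f,fy=f,interpolation=cv2.INTER_CUBIC))
```

```text
t 15.2 pos [ 0.5723 -0.1568  0.1408] phi 83.51 w 0.0449 F [-0.59 -0.27 -0.09] zax [-0.0111  0.0223 -0.9997] j6 [-0.28  0.47  0.17  1.29  0.02  1.41]
delta tool [-0.0022  0.0013  0.0908] turn rad -0.0015
```

View pics/side12z.png

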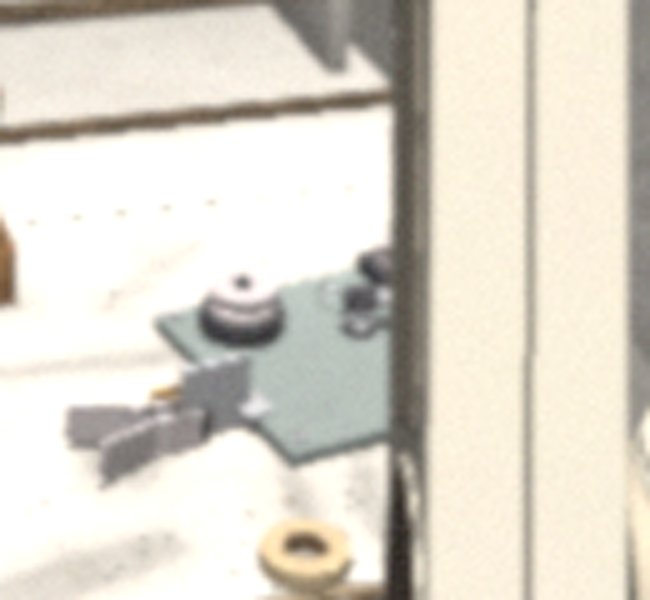

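View pics/top12z.png

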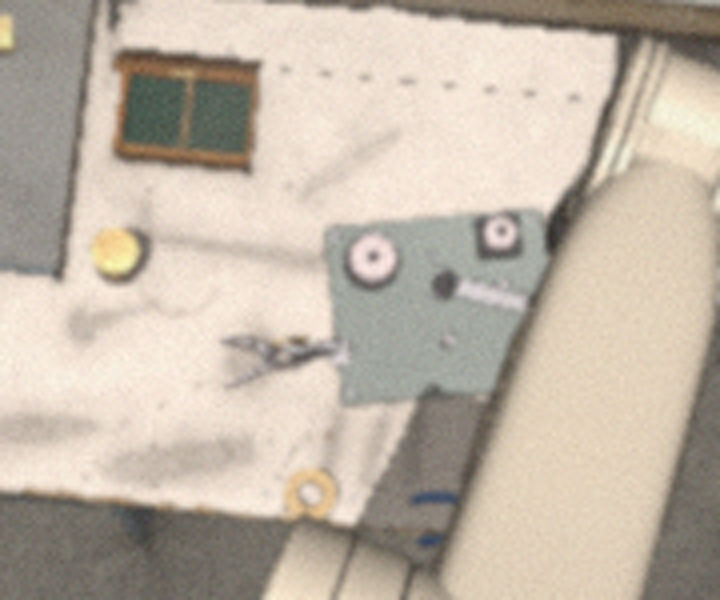

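The top view confirms the clip is in place. The roller is hidden under the forearm, so I'll descend carefully and watch the force.

send_rows(
  moves=[
    [-0.001,0.001,0.03,0],
    [-0.001,0,0.03,0],
    [0,0,0.025,0],
    [0,0,0.006,0],
    [0,0,0,0],
    [0,0,0,0],
  ],
)

```text
clock: 15.9
eef_pos: [0.5743, -0.1563, 0.0529]
tool_rot: [0.745, 0.667, 0.005, -0.01]
ft_force: [1.2, 0.2, 1.5]
grip_width: 0.0448
```

send_rows(
  moves=[
    [-0.001,0,0.006,0],
    [0,0,0.006,0],
    [0,0,0.006,0],
    [0,0,0,0],
  ],
)

```text
clock: 16.3
eef_pos: [0.5721, -0.1571, 0.0324]
tool_rot: [0.745, 0.666, 0.003, -0.011]
ft_force: [-0.2, 0.7, 0.1]
grip_width: 0.0448
```

Run:
```python
from h import *
to([.5723,-.1571,.02],83.6)
p,d=cams.camera('top')
cv2.imwrite(f'pics/top13z.png',cv2.resize(cv2.convertScaleAbs(p[110:260,200:380],alpha=1.3),None,fx=4,fy=4,interpolation=cv2.INTER_CUBIC))
```

```text
t 16.3 pos [ 0.5721 -0.1571  0.0324] phi 83.59 w 0.0448 F [-0.22  0.66  0.13] zax [-0.0101  0.0215 -0.9997] j6 [-0.28  0.56  0.01  1.04  0.02  1.4 ]
delta tool [-0.0002  0.0004  0.0124] turn rad -0.0001
```

View pics/top13z.png

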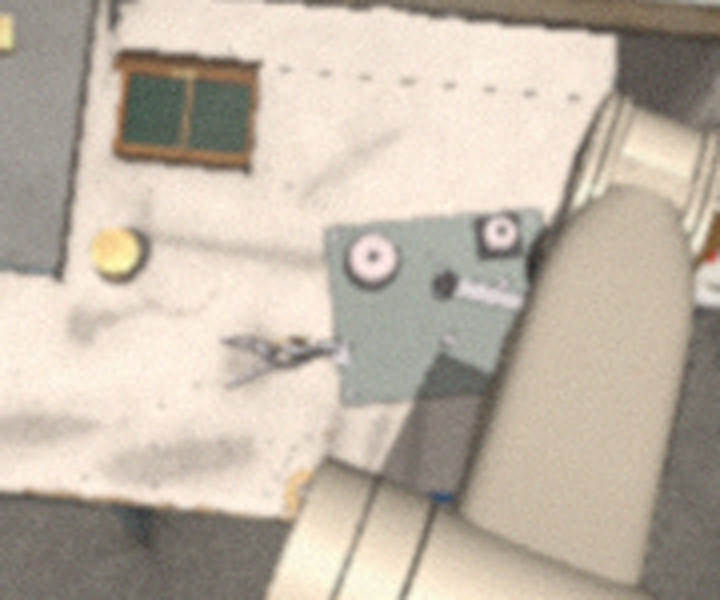

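send_rows(
  moves=[
    [0,-0.001,0.005,0],
    [0,-0.002,0.004,0],
    [0,0,0.003,0],
    [0,0,0,0],
    [0,0,0,0],
  ],
)

```text
clock: 16.85
eef_pos: [0.5699, -0.1567, 0.0214]
tool_rot: [0.745, 0.667, 0.004, -0.011]
ft_force: [0.0, 0.3, -0.5]
grip_width: 0.0452
```

send_rows(
  moves=[
    [0,0,0,0],
    [0,0,0,0],
    [0,0,0,0],
    [0,0,0,0],
    [0,0,0,0],
    [0,0,0,0],
  ],
  claw=-1,
)

```text
clock: 17.45
eef_pos: [0.5711, -0.157, 0.0223]
tool_rot: [0.745, 0.667, 0.005, -0.009]
ft_force: [4.3, -1.2, 2.5]
grip_width: 0.0195
```

Run:
```python
from h import *
to(None)
```

```text
t 17.45 pos [ 0.5711 -0.157   0.0223] phi 83.6 w 0.0195 F [ 4.28 -1.25  2.5 ] zax [-0.0057  0.0203 -0.9998] j6 [-0.28  0.56 -0.01  1.01  0.02  1.4 ]
```

The roller is gripped (width 19.5 mm, small forces). I'll swing along the arc: 8.5 mm chord and 0.1 rad per row.

send_rows(
  moves=[
    [0.0002,-0.0042,0,0.5],
    [0.0002,-0.0042,0,0.5],
    [0.0002,-0.0043,0,0.5],
    [0.0002,-0.0042,0,0.5],
    [0.0002,-0.0043,0,0.5],
    [0.0002,-0.0042,0,0.5],
    [0.0002,-0.0043,0,0.5],
    [0.0002,-0.0042,0,0.5],
    [0,0,0,0],
  ],
)

```text
clock: 18.35
eef_pos: [0.5398, -0.1445, 0.0223]
tool_rot: [0.863, 0.505, 0.004, -0.011]
ft_force: [7.5, 3.1, -1.5]
grip_width: 0.0197
```

```bash
cat >> h.py <<'E'
def ang():
    o=monitor.get_obs();p=o['eef_pos'][:2]-np.array([.5817,-.0728]);a=np.degrees(np.arctan2(p[1],p[0]))
    print('r',np.hypot(*p).round(4),'angle rad',np.radians(-96.4-a).round(3))
E
python3 - <<'E'
from h import *
to(None);ang()
E
```

```text
t 18.35 pos [ 0.5398 -0.1445  0.0223] phi 60.71 w 0.0197 F [ 7.51  3.06 -1.54] zax [-0.0044  0.0228 -0.9997] j6 [-0.27  0.5  -0.11  0.97  0.02  1.81]
r 0.083 angle rad 0.417
```

send_rows(
  moves=[
    [0.0002,-0.0042,0,0.5],
    [0.0002,-0.0042,0,0.5],
    [0.0002,-0.0043,0,0.5],
    [0.0002,-0.0042,0,0.5],
    [0.0002,-0.0043,0,0.5],
    [0.0002,-0.0042,0,0.5],
    [0.0002,-0.0043,0,0.5],
    [0.0002,-0.0042,0,0.5],
    [0.0002,-0.0043,0,0.5],
    [0.0002,-0.0042,0,0.5],
    [0.0002,-0.0043,0,0.5],
    [0,0,0,0],
    [0,0,0,0],
  ],
)

```text
clock: 19.65
eef_pos: [0.5102, -0.1111, 0.0224]
tool_rot: [0.967, 0.253, 0.002, -0.011]
ft_force: [12.5, 3.5, -11.6]
grip_width: 0.0195
```

Run:
```python
from h import *
to(None);ang()
p,d=cams.camera('top')
cv2.imwrite(f'pics/top14z.png',cv2.resize(cv2.convertScaleAbs(p[150:250,240:360],alpha=1.3),None,fx=6,fy=6,interpolation=cv2.INTER_CUBIC))
p,d=cams.camera('side')
cv2.imwrite(f'pics/side14z.png',cv2.resize(cv2.convertScaleAbs(p[200:320,200:360],alpha=1.3),None,fx=5,fy=5,interpolation=cv2.INTER_CUBIC))
```

```text
t 19.65 pos [ 0.5102 -0.1111  0.0224] phi 29.32 w 0.0195 F [ 12.46   3.46 -11.65] zax [-0.0013  0.0228 -0.9997] j6 [-0.23  0.44 -0.22  0.92  0.02  2.4 ]
r 0.0811 angle rad 0.968
```

View pics/top14z.png

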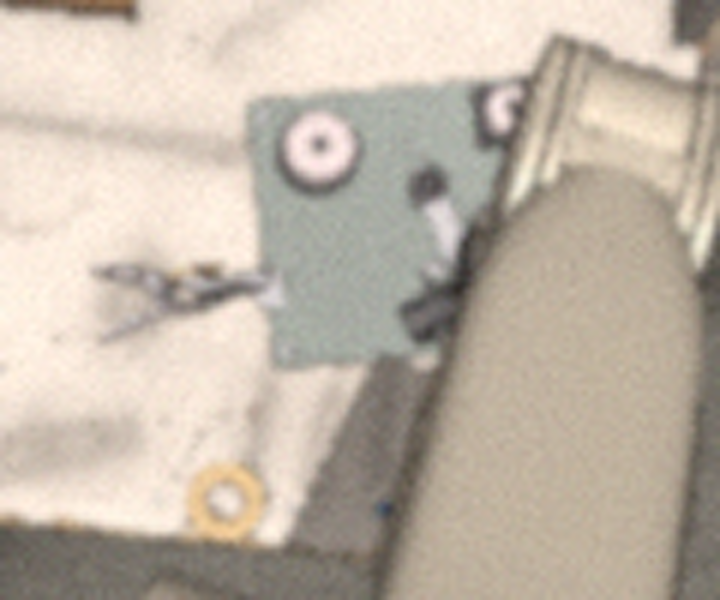

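View pics/side14z.png

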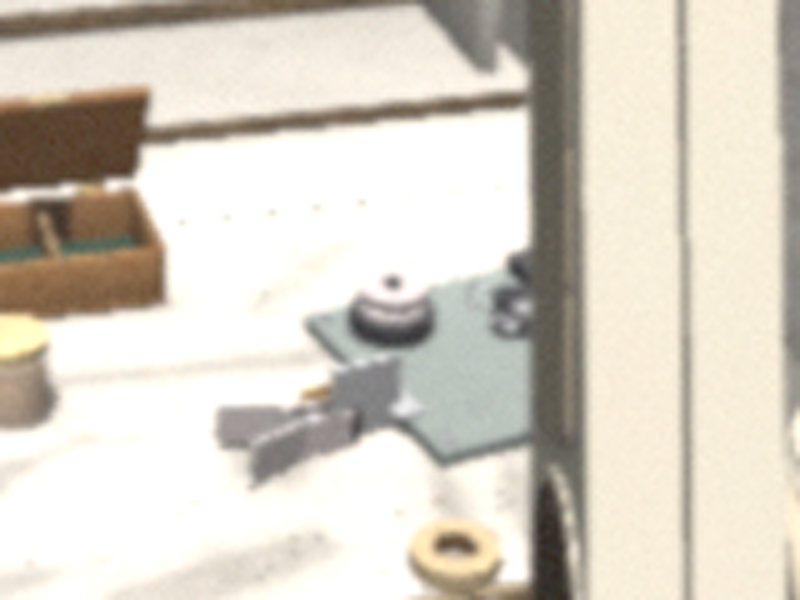

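The arm is near the stop (about 0.97) and the clip is still on. I'll continue in small steps to the stop, easing outward slightly.

send_rows(
  moves=[
    [-0.0008,-0.0022,0,0.25],
    [-0.0008,-0.0022,0,0.25],
    [-0.0008,-0.0022,0,0.25],
    [0,0,0,0],
    [0,0,0,0],
  ],
)

```text
clock: 20.25
eef_pos: [0.5079, -0.1056, 0.0226]
tool_rot: [0.976, 0.217, 0.004, -0.012]
ft_force: [19.9, 4.7, -18.6]
grip_width: 0.0199
```

Run:
```python
from h import *
to(None);ang()
```

```text
t 20.25 pos [ 0.5079 -0.1056  0.0226] phi 25.09 w 0.0199 F [ 19.86   4.66 -18.56] zax [ 0.0037  0.0245 -0.9997] j6 [-0.22  0.43 -0.23  0.91  0.02  2.48]
r 0.0808 angle rad 1.041
```

send_rows(
  moves=[
    [0.002,-0.001,0,0.1],
    [0.002,-0.001,0,0.1],
    [0,0,0,0],
    [0,0,0,0],
  ],
)

```text
clock: 20.65
eef_pos: [0.507, -0.1039, 0.0225]
tool_rot: [0.978, 0.207, 0.001, -0.01]
ft_force: [12.0, -0.6, -11.0]
grip_width: 0.0195
```

Run:
```python
from h import *
to(None);ang()
```

```text
t 20.65 pos [ 0.507  -0.1039  0.0225] phi 23.84 w 0.0195 F [ 11.96  -0.62 -10.98] zax [-0.003   0.0208 -0.9998] j6 [-0.21  0.43 -0.23  0.92  0.02  2.51]
r 0.0809 angle rad 1.064
```

send_rows(
  moves=[
    [0.001,-0.0015,0,0.1],
    [0.001,-0.0015,0,0.1],
    [0,-0.001,0,0],
    [0,0,0,0],
    [0,0,0,0],
  ],
)

```text
clock: 21.15
eef_pos: [0.5069, -0.1036, 0.0225]
tool_rot: [0.981, 0.196, -0.001, -0.007]
ft_force: [10.9, -10.3, -12.4]
grip_width: 0.0193
```

Run:
```python
from h import *
to(None);ang()
p,d=cams.camera('top');np.savez('pics/top15.npz',p=p,d=d)
cv2.imwrite(f'pics/top15z.png',cv2.resize(cv2.convertScaleAbs(p[165:225,275:335],alpha=1.3),None,fx=10,fy=10,interpolation=cv2.INTER_CUBIC))
```

```text
t 21.15 pos [ 0.5069 -0.1036  0.0225] phi 22.59 w 0.0193 F [ 10.94 -10.28 -12.39] zax [-0.0038  0.0126 -0.9999] j6 [-0.21  0.43 -0.23  0.92  0.01  2.54]
r 0.0809 angle rad 1.068
```

View pics/top15z.png

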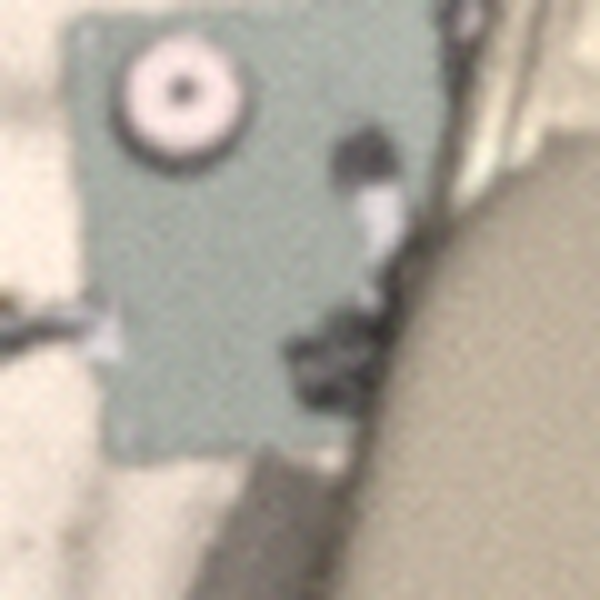

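The motion has stalled at about 1.05–1.07 rad while the tangential force rose to about 14 N, against 7 N from the spring alone. The arm is on its stop. I'll hold briefly and do a final check.

send_rows(
  moves=[
    [0,0,0,0],
    [0,0,0,0],
    [0,0,0,0],
    [0,0,0,0],
    [0,0,0,0],
  ],
)

```text
clock: 21.7
eef_pos: [0.5069, -0.1036, 0.0225]
tool_rot: [0.981, 0.196, -0.001, -0.007]
ft_force: [9.3, -11.3, -11.8]
grip_width: 0.0196
```

Run:
```python
from h import *
to(None);ang()
p,d=cams.camera('side')
cv2.imwrite('pics/side16z.png',cv2.resize(cv2.convertScaleAbs(p[240:320,200:310],alpha=1.2),None,fx=7,fy=7,interpolation=cv2.INTER_CUBIC))
p,d=cams.camera('top')
cv2.imwrite('pics/top16z.png',cv2.resize(cv2.convertScaleAbs(p[150:255,210:360],alpha=1.2),None,fx=5,fy=5,interpolation=cv2.INTER_CUBIC))
```

```text
t 21.7 pos [ 0.5069 -0.1036  0.0225] phi 22.58 w 0.0196 F [  9.26 -11.31 -11.78] zax [-0.0038  0.0128 -0.9999] j6 [-0.21  0.43 -0.23  0.92  0.01  2.54]
r 0.0809 angle rad 1.068
```

View pics/side16z.png

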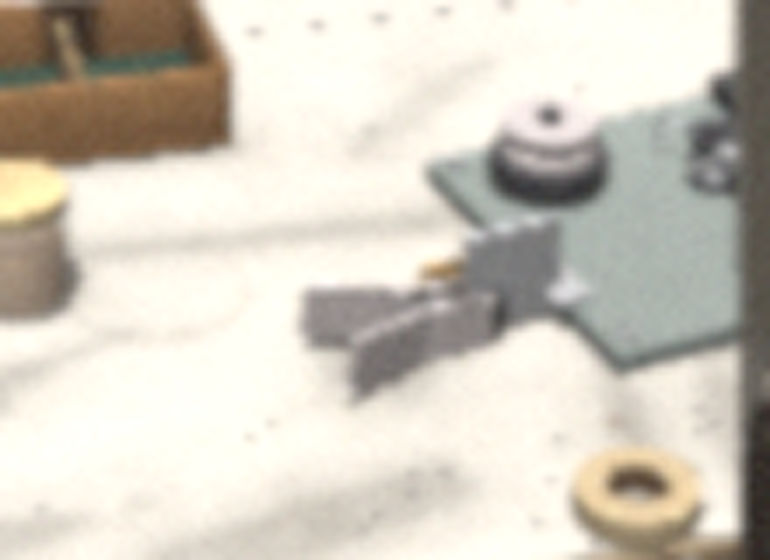

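View pics/top16z.png

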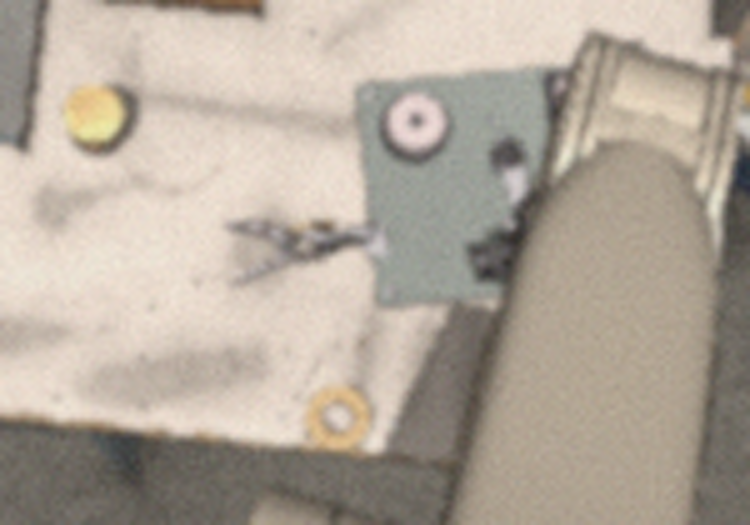

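The clip is unchanged on the plate at about (480,290) in the side view. The jar and tape are where they were, the cutters are under the forearm and nothing went near them. The arm is firm and steady at the stop, so I'll hand in.

```bash
python3 -c "
from workcell import order
print(order.job_done())"
```

```text
the job is handed in; nothing more can be done
None
```

The job is handed in at about 22 s of the 58 s allowed. The clip is clamped on the tag plate and the gripper is holding the tensioner arm at its stop; the hand-in gave no verdict.

**What I did**
- I squeezed the tag clip open, slid it onto the plate's free edge and let go.
- I then gripped the roller and swung it along its arc until it stopped.

**Last checks**
- **Clip:** the side depth picture taken after release put the jaw ends about 16 mm in from the edge. The final pictures show the clip unchanged and clear of the gripper.
- **Tensioner arm:** it came to about 1.05–1.07 rad by my estimate. More push moved it only 0.3 mm, and the force along its path rose to about 14 N (the spring alone takes 7 N), so it is on the stop. The force held steady over the last 0.5 s.
- **Bystanders:** the jar and tape roll look unmoved. The side cutters were hidden under the forearm in the last pictures, so I could not check them, but nothing went near them.

**What disagreed**
- **Fingertips:** the real tips lay about 25 mm behind the reported TCP, seen by camera and confirmed by closing on nothing above the clip. I worked from the camera height.
- **Roller distance:** the TCP ended about 81 mm from my estimate of the pivot instead of 85 mm, so there is a few millimetres of error there.
- **Sideways force:** about 10 N off the swing direction and 12 N downward remained on the wrist while holding.
- **Contact forces:** I could not measure the jaw forces on the plate or the finger force on the roller directly.

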